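# Thread the guide shaft of a plate shuttle

## Task

Take the steel guide shaft with the orange handle from its cradle and thread it through the front bearing block, the blue bearing of the plate shuttle and into the end block, then press it gently home until the spring seat inside the end block is pushed fully in. Keep the forces low: never force the shaft against the bearings. Let go of it there, and leave everything else on the deck where it is.

Things in the scene. Friction and masses are not known exactly. Their poses are not given: they have to be found in the camera images.
- shaft_grip (a point): Centre of the shaft's orange handle, a block 50 mm long (x), 18 mm wide (y), 24 mm high (z). x axis along the shaft towards the tip. The shaft starts level in a cradle, axis 50 mm above the table. It weighs 130 to 200 g; centre of mass about 65 mm ahead of the handle centre
- shaft_tip (a point): Tip of the shaft, on its axis, 280 mm ahead of the handle centre (axes as the handle). The steel shaft is 12 mm thick; its last 10 mm taper to 4 mm
- cradle: Black cradle, fixed, 290 x 50 x 8 mm, origin on the table under the handle centre, x along the resting shaft. A 12 mm wide grey post under the handle (top at 38 mm) and a notched grey post 190 mm ahead, its walls ending 58 mm above the table, so lift the shaft straight up by 30 mm or more first
- rail: The slide unit, screwed down: black base 270 x 80 x 12 mm. Origin on the table 20 mm behind its middle; x axis = the way the shaft goes in, z up. Three bores in line, parallel to x, 60 mm above the table, 13.2 mm wide, with 4 mm lead-in chamfers. The bearings were shimmed by hand: their common line lies up to 4 mm to either side of y = 0 (not measured)
- front_bore (a point): Nominal centre of the mouth of the front bore (true one up to 4 mm to either side, y), on the front block's outer face: rail x = -92.5 mm, 60 mm above the table; axes as the slide unit. Steel block 25 mm thick (x), 60 mm wide, up to 84 mm above the table
- mid_line (a point): Nominal bore line at rail x = 0, where the blue shuttle bearing stands (x -10 to 10 mm, 44 mm wide, up to 84 mm above the table). The shuttle, which carries a white well plate towards -y, floats sideways by up to 6 mm against about 2.5 N of drag and may start up to 4 mm off the true line (not measured); the shaft's taper pushes it into line
- end_line (a point): Nominal bore line at rail x = 100 mm, where the seat stands in the middle setting. The steel end block (x 80 to 120 mm, 60 mm wide, up to 84 mm high) is clamped up to 18 mm nearer or farther along x than that, which is not measured: the tip meets the seat somewhere between rail x = 82 and 118 mm
- seat (a joint): How far the spring seat inside the end block has been pushed in (m): 0 untouched, 0.010 fully in against a hard stop. It begins to give at about 6 N, takes about 9 to 12 N at the end with the sliding drag, and stays where it is pushed. The shaft counts as home from 0.0085. A red pin comes 10 mm farther out of the end block's far face as it goes in. More than 28 N between the shaft and the slide unit spoils the bearings
- plate_a: Bystander, leave alone: white 24-well plate, 128 x 86 x 15 mm. Origin at the centre of its underside
- plate_b: Bystander, leave alone: grey 24-well plate with amber wells, 128 x 86 x 15 mm. Origin at the centre of its underside
- trough: Bystander, leave alone: open white reagent trough, 50 x 130 x 40 mm. Origin at the centre of its underside
- driver: Bystander, leave alone: screwdriver. Origin at the centre of its underside
- collar: Bystander, leave alone: spare steel shaft collar, 30 mm across, 12 mm high. Origin at the centre of its underside
- buffer: Bystander, leave alone: clear bottle, 60 mm across, 120 mm high. Origin at the centre of its underside
- jar: Bystander, leave alone: amber jar, 52 mm across, 60 mm high. Origin at the centre of its underside
- shaft: The shaft as a whole; origin at the handle centre, axes as point shaft_grip

How it is judged:
On the way, in this order (a step that is already met when the one before it is completed fails the run):
1. the shaft's tip is through the front bearing block, in line with it (x of shaft_tip in the frame of rail between -0.062 and -0.01 m and y of shaft_tip in the frame of rail between -0.007 and 0.007 m and z of shaft_tip in the frame of rail between 0.054 and 0.066 m and angle between the x axis of shaft_tip and the x axis of rail, either way round below 0.07 rad), for 0.1 s.
2. the shaft's tip is through the shuttle's bearing as well (x of shaft_tip in the frame of rail between 0.014 and 0.082 m and y of shaft_tip in the frame of rail between -0.007 and 0.007 m and z of shaft_tip in the frame of rail between 0.054 and 0.066 m and angle between the x axis of shaft_tip and the x axis of rail, either way round below 0.07 rad), for 0.1 s.
At the end, for the whole second after the job is handed in: The shaft lies in line (within 7 mm sideways, 6 mm in height and 4 degrees) through the front block and the shuttle bearing with its tip in the end block, the spring seat pushed in by at least 8.5 of its 10 mm, released and at rest (value of joint seat above 0.0085 m and x of shaft_tip in the frame of rail above 0.088 m and y of shaft_tip in the frame of rail between -0.007 and 0.007 m and z of shaft_tip in the frame of rail between 0.054 and 0.066 m and angle between the x axis of shaft_tip and the x axis of rail, either way round below 0.07 rad and linear speed of shaft below 0.02 m/s); the robot touches nothing.
It fails at once if the shaft is forced: more than 28 N between it and the slide unit (contact force between shaft and rail above 28 N).
It fails at once if the robot pushes the slide unit itself (contact force between any of the fingers, the arm and rail above 5 N).
It fails at once if a bystander is moved by more than 30 mm (distance of any of plate_a, plate_b, trough, driver, collar, buffer, jar from where it was at the start of the episode above 0.03 m).
It also fails if it takes over 70 s, if anything falls off the work surface, if the arm or the gripper's body presses on something with over 40 N, if the wrist force passes 120 N, or if a joint passes its speed limit or range.

## Robot

A 6-joint arm with a two-finger parallel gripper is mounted at the origin on the work surface. World frame = base frame: x ahead of the robot, y to its left, z up, the work surface at z = 0. Lengths are in m, angles in rad, forces in N, time in s.
With the tool pointing down it reaches from about 0.325 to 0.75 m from the base axis. Payload 7.6 kg.
Tool frame: the origin (TCP) lies midway between the tips of the shut fingers; the grasp point (between the pads) lies 19 mm behind it; z points along the fingers, x is the direction in which the jaws open and shut, and the axes are right-handed (so a half turn about z gives the same grasp; the last joint's range is limited). The gripper opens to 85 mm and grips with 20 to 120 N. Pads are 22 mm wide; open, the fingers measure 114 mm over their backs; the gripper's body (76 mm by 85 mm) begins 54 mm behind the grasp point. The pads swing forward as they close: fully open they stand 13 mm farther back than shut.
Start: joints at [1.242, 0.052, 1.401, -0, 1.689, -0.07], TCP at [0.134, 0.508, 0.231] pointing down, gripper open.
Joint ranges: [-2.9, 2.9], [-0.91, 2.17], [0.12, 2.37], [-1.06, 4.2], [0.26, 2.73], [-2.93, 2.93]. Speed limits (rad/s): [2.57, 2.57, 3.01, 3.14, 3.14, 3.14].

## Interface

Orientations are given as a rotation vector (axis times angle).
In Python, from plant import read_state, viewer, env gives the robot as it stands. The module is installed in compiled form; this text tells all that it offers.
- The arm moves only by the tool move_arm, never from a script. Its argument "deltas" is a list of rows, each an object of numbers: "tx", "ty", "tz": the shift along the tool's x, y, z in m; "rx", "ry", "rz": the turn, a rotation vector about the tool's x, y, z in degrees; "fingers": the closure, from 0 (fully open) to 1 (shut). In form: [{"tx": .., "ty": .., "tz": .., "rx": .., "ry": .., "rz": .., "fingers": ..}, ...]. A call has 1 to 10 rows; each row is the pose to reach, as a shift and turn from the pose commanded when the call began, along the tool's axes at that moment; what a row does not reach only later rows make up. A row lasts 1/8 s, in which the tool goes at most 62.5 mm and 10.7 degrees, less where a joint would pass 70% of its speed; a pose out of reach is approached as far as the arm can. A call with a gripper value outside its range is refused whole. The fingers move at their own pace and stop on an object; "squeeze" is the grip in N (left out, the last holds). Time passes only in rows, so rows that repeat a pose let the fingers close. It gives the time, the measured TCP pose, the force and the opening at its end, in the units of the state.
- read_state(): the state, without advancing time (a new reading comes with each control period).
- viewer.camera(name): name is "scene" or "top" or "wrist"; returns (picture, depth): 480x640x3 uint8, red, green, blue; 480x640 float32, m along the optical axis (not along the pixel's ray), 0 where there is no reading.
- viewer.camera_model(name): a dict with "mtx" (3x3 intrinsics, pixels), "view" (4x4, takes a point from world to camera coordinates). Camera axes: x right, y up, looking along -z (the intrinsics and any distortion apply to the point x, -y, -z); pixel columns grow to the right and rows downward; lengths in m; the calibration is good to about 2 mm. A picture is of the moment at which its call begins: read the wrist's pose just before it. camera_model takes no time and is no camera call; for the wrist camera it gives the pose at the moment of the call.
- env.hand_in(): hands the job in, once; it reports no verdict.
The state is a dict: "time_s": time; "qpos": joint angles; "qvel": joint speeds; "joint_torque": joint torques, N m; "tool_pos": TCP position; "tcp_rot": TCP orientation; "wrist_force": force on the tool from outside, world axes, zero at the start; "moment": the same for the moment, N m; "width": finger opening in m.
Only numpy, scipy, OpenCV 4.12 (cv2) and the standard library are available. Lean on these libraries where they do the work, as an engineer would, in place of code of your own. Each camera call takes 0.05 s, during which the arm holds its last target.

## Working session

There is one attempt and no reset: what is moved stays moved. The work goes in short steps, Python scripts to look and compute and a tool call to move; the robot and the scene stay as the last step left them, time stands still between calls to the robot, and variables do not carry over. Pictures are saved under pics/ and viewed, and the job is handed in when it is done.

Besides the shell and the picture viewer there is one more tool, called after "Emit:" as name([rows], argument=value, ...), one row to a line, values as JSON. move_arm: Moves the arm, as the interface text tells. Its arguments: {"type":"object","properties":{"deltas":{"type":"array"},"squeeze":{"type":"number"}},"required":["deltas"]}

```bash
mkdir -p pics && ls && cat > h.py <<'E'
import numpy as np, cv2
from plant import read_state, viewer, env
def snap(name,fn=None):
    m=viewer.camera_model(name); im,d=viewer.camera(name)
    if fn: cv2.imwrite('pics/'+fn,cv2.cvtColor(im,cv2.COLOR_RGB2BGR)); 
    return im,d,m
def rays(m,uv):
    uv=np.atleast_2d(np.asarray(uv,float)); K=np.array(m['mtx']); V=np.array(m['view'])
    p=np.c_[uv,np.ones(len(uv))]@np.linalg.inv(K).T; p=p*[1,-1,-1]
    R=V[:3,:3]; o=-R.T@V[:3,3]
    return o,p@R
def toplane(m,uv,z):
    o,d=rays(m,uv); t=(z-o[2])/d[:,2]; return o+d*t[:,None]
def proj(m,P):
    P=np.atleast_2d(P); V=np.array(m['view']); c=P@V[:3,:3].T+V[:3,3]; c=c*[1,-1,-1]
    q=c@np.array(m['mtx']).T; return q[:,:2]/q[:,2:]
def todepth(m,uv,dep):
    uv=np.atleast_2d(np.asarray(uv,float)); o,d=rays(m,uv)  # d has unit depth
    return o+d*np.asarray(dep).reshape(-1,1)
E
python3 - <<'E'
from h import *
s=read_state(); print({k:np.round(v,4) for k,v in s.items()})
for n in ['top','scene','wrist']:
    im,d,m=snap(n,n+'0.png'); np.savez(n+'0.npz',im=im,d=d,**m); print(n,m.keys(),np.round(m['mtx'],1),np.round(m['view'],3))
E
```

```text
pics
{'time_s': np.float64(0.0), 'qpos': array([ 1.2417,  0.0529,  1.4018,  0.    ,  1.6886, -0.0703]), 'qvel': array([-0.0011, -0.0006,  0.0023,  0.0001,  0.0019,  0.0005]), 'joint_torque': array([-1.20000e-03, -3.81659e+01, -3.60189e+01, -1.00000e-04,
        5.90000e-03,  0.00000e+00]), 'tool_pos': array([0.1342, 0.5072, 0.2304]), 'tcp_rot': array([ 2.4888e+00,  1.9157e+00, -2.2000e-03]), 'wrist_force': array([0.3625, 0.4377, 0.0795]), 'moment': array([0.0299, 0.0135, 0.0077]), 'width': np.float64(0.0855)}
top dict_keys(['mtx', 'view']) [[617.5   0.  317.8]
 [  0.  617.5 231.4]
 [  0.    0.    1. ]] [[-2.000e-03 -1.000e+00 -1.500e-02  1.000e-03]
 [ 9.980e-01 -3.000e-03  6.400e-02 -6.050e-01]
 [-6.400e-02 -1.500e-02  9.980e-01 -1.157e+00]
 [ 0.000e+00  0.000e+00  0.000e+00  1.000e+00]]
scene dict_keys(['mtx', 'view']) [[472.9   0.  327.2]
 [  0.  472.9 244.8]
 [  0.    0.    1. ]] [[-0.744  0.668 -0.016  0.461]
 [-0.381 -0.404  0.832  0.168]
 [ 0.549  0.625  0.555 -1.379]
 [ 0.     0.     0.     1.   ]]
wrist dict_keys(['mtx', 'view']) [[406.3   0.  321.3]
 [  0.  406.3 240.9]
 [  0.    0.    1. ]] [[ 0.257  0.966 -0.002 -0.525]
 [-0.926  0.245 -0.288  0.038]
 [-0.278  0.076  0.957 -0.38 ]
 [ 0.     0.     0.     1.   ]]
```

View pics/top0.png

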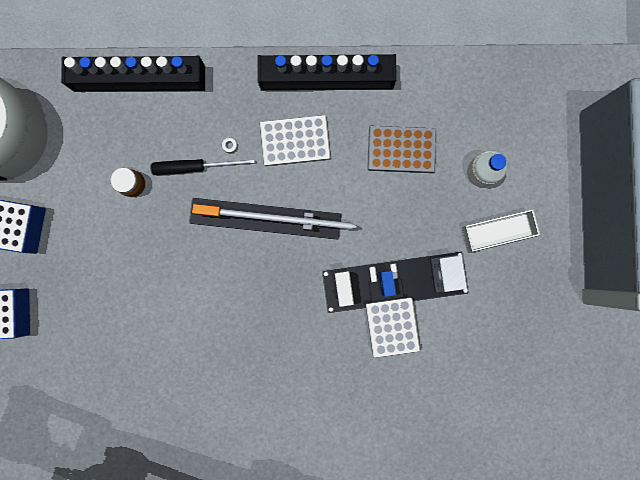

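View pics/scene0.png

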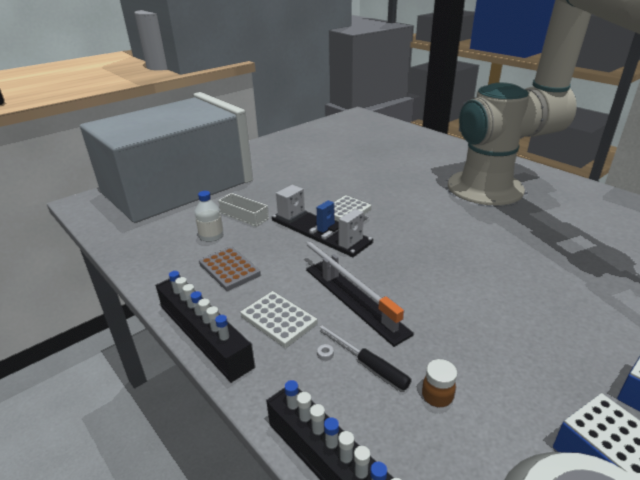

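View pics/wrist0.png

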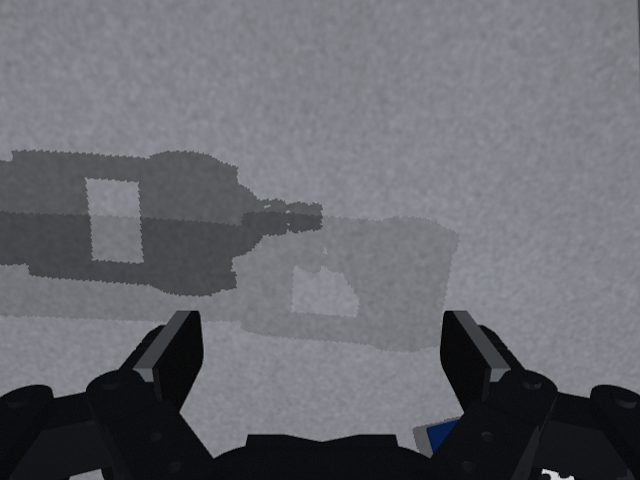

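Top view: the orange handle is at about (207,210), the shaft tip at (357,227), the rail's front block at (345,288), the blue bearing at (388,284) and the end block at (452,272). The shaft already points roughly along rail x (world −y). Next I'll measure these.

```bash
python3 - <<'E'
from h import *
z=np.load('top0.npz'); im=z['im'];d=z['d'];m=z
hsv=cv2.cvtColor(im,cv2.COLOR_RGB2HSV)
# table check
for uv in [(250,300),(500,350),(200,350)]:
    print(uv, np.round(todepth(m,[uv],[d[uv[1],uv[0]]]),4))
def blob(mask,box):
    mm=np.zeros_like(mask); x0,y0,x1,y1=box; mm[y0:y1,x0:x1]=mask[y0:y1,x0:x1]
    n,l,s,c=cv2.connectedComponentsWithStats(mm); i=1+np.argmax(s[1:,4]); return (l==i)
def rect(mask,z,name):
    ys,xs=np.nonzero(mask); dd=d[ys,xs]; P=todepth(m,np.c_[xs,ys],dd); print(name,len(xs),'depthz med',np.round(np.median(P[:,2]),4), np.round(np.percentile(P[:,2],[5,95]),4))
    Q=toplane(m,np.c_[xs,ys],z)[:,:2].astype(np.float32)
    r=cv2.minAreaRect(Q); print('  rect c',np.round(r[0],4),'size',np.round(r[1],4),'ang',round(r[2],2),'mean',np.round(Q.mean(0),4))
    return r
H,S,V=[hsv[...,i].astype(int) for i in range(3)]
org=((H>5)&(H<20)&(S>180)&(V>120)).astype(np.uint8)
rect(blob(org,(185,195,225,225)),0.062,'handle')
dark=((V<60)).astype(np.uint8)
# heights in region
P=todepth(m,np.c_[np.tile(np.arange(640),480),np.repeat(np.arange(480),640)],d.ravel()).reshape(480,640,3)
hz=P[...,2]
blue=((H>100)&(H<130)&(S>150)).astype(np.uint8)
rect(blob(blue,(375,265,405,300)),0.084,'blue')
for nm,box in [('front',(325,262,362,312)),('end',(430,250,472,300))]:
    mm=((hz>0.075)&(hz<0.095)).astype(np.uint8); rect(blob(mm,box),0.084,nm)
mm=((hz>0.006)&(hz<0.1)).astype(np.uint8); mk=blob(mm,(315,245,480,360))
# shaft pixels
mm=((hz>0.03)&(hz<0.08)).astype(np.uint8); k=blob(mm,(222,195,372,240))
ys,xs=np.nonzero(k); Q=toplane(m,np.c_[xs,ys],0.05); print('shaft',Q[:,:2].min(0),Q[:,:2].max(0))
r=rect(k,0.05,'shaft')
big=np.zeros((480,640,3),np.uint8)
cv2.imwrite('pics/rail_crop.png',cv2.cvtColor(cv2.resize(im[235:325,300:490],None,fx=4,fy=4,interpolation=cv2.INTER_CUBIC),cv2.COLOR_RGB2BGR))
E
```

```text
(250, 300) [[0.4739 0.1307 0.0009]]
(500, 350) [[ 0.3782 -0.3471 -0.0013]]
(200, 350) [[ 0.378   0.2273 -0.0042]]
handle 62 depthz med 0.0604 [0.0568 0.0647]
  rect c [0.6423 0.2002] size [0.0379 0.0171] ang 84.07 mean [0.6455 0.1941]
blue 348 depthz med 0.0821 [0.0293 0.0861]
  rect c [ 0.5072 -0.1252] size [0.0448 0.0265] ang 8.0 mean [ 0.507  -0.1251]
front 482 depthz med 0.0831 [0.0793 0.0864]
  rect c [ 0.4977 -0.0459] size [0.0597 0.0274] ang 8.01 mean [ 0.4979 -0.0467]
end 786 depthz med 0.0826 [0.0791 0.086 ]
  rect c [ 0.5245 -0.2402] size [0.0597 0.0438] ang 7.76 mean [ 0.5245 -0.2411]
shaft [ 0.60532846 -0.06991547] [0.64510929 0.17771953]
shaft 949 depthz med 0.0538 [0.0485 0.0584]
  rect c [0.6233 0.0541] size [0.249  0.0318] ang 87.15 mean [0.6258 0.0518]
```

View pics/rail_crop.png

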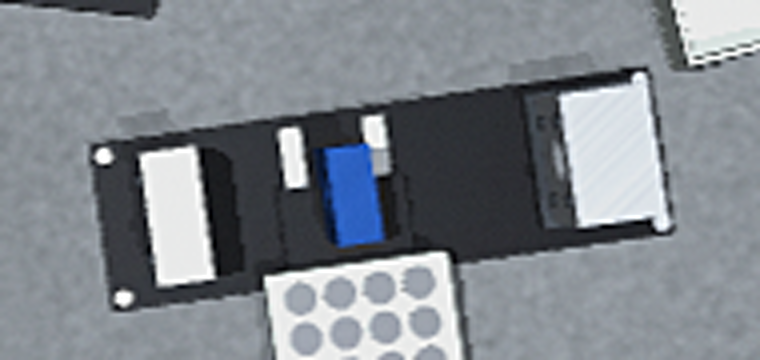

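```bash
python3 - <<'E'
from h import *
z=np.load('scene0.npz'); im=z['im']
cv2.imwrite('pics/scene_crop.png',cv2.cvtColor(cv2.resize(im[180:260,265:385],None,fx=6,fy=6,interpolation=cv2.INTER_CUBIC),cv2.COLOR_RGB2BGR))
w=np.load('wrist0.npz'); V=w['view']; o=-V[:3,:3].T@V[:3,3]; s=read_state()
from scipy.spatial.transform import Rotation as R
Rt=R.from_rotvec(s['tcp_rot']).as_matrix(); print('cam in tool',Rt.T@(o-s['tool_pos'])); print('cam axes in tool\n',np.round(Rt.T@V[:3,:3].T,3)); print(np.round(Rt,3))
E
```

```text
cam in tool [ 0.00058336 -0.07241077 -0.14279727]
cam axes in tool
 [[ 1.     0.001  0.001]
 [ 0.001 -0.957 -0.289]
 [ 0.001  0.289 -0.957]]
[[ 0.256  0.967 -0.   ]
 [ 0.967 -0.256 -0.001]
 [-0.001 -0.    -1.   ]]
```

View pics/scene_crop.png

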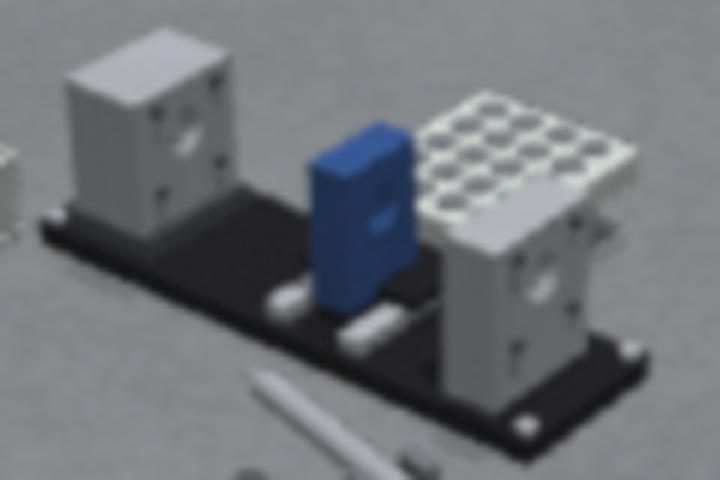

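```bash
cat >> h.py <<'E'
from scipy.spatial.transform import Rotation as Ro
import json
def getcmd():
    c=json.load(open('cmd.json')); return np.array(c['p']),np.array(c['R'])
def setcmd(p,R): json.dump({'p':list(map(float,p)),'R':np.asarray(R).tolist()},open('cmd.json','w'))
def delta(p,R):
    p0,R0=getcmd(); t=R0.T@(np.asarray(p)-p0); r=np.degrees(Ro.from_matrix(R0.T@R).as_rotvec()); print('t',np.round(t,4),'r',np.round(r,2)); return t,r
def apply(t,r):
    p0,R0=getcmd(); p=p0+R0@np.asarray(t); R=R0@Ro.from_rotvec(np.radians(r)).as_matrix(); setcmd(p,R); print('cmd',np.round(p,4))
def down(a):  # tool down, tool x at world angle a (deg)
    a=np.radians(a); x=np.array([np.cos(a),np.sin(a),0]); z=np.array([0,0,-1.]); return np.c_[x,np.cross(z,x),z]
def st():
    s=read_state(); print({k:np.round(v,4).tolist() for k,v in s.items() if k in('time_s','tool_pos','tcp_rot','wrist_force','moment','width','qpos')}); return s
E
python3 - <<'E'
from h import *
s=read_state(); q=[1.242,.052,1.401,0,1.689,-.07]
R0=Ro.from_rotvec(s['tcp_rot']).as_matrix()
a=np.degrees(np.arctan2(R0[1,0],R0[0,0])); print(a)
setcmd([.134,.508,.231],down(a))
u=np.array([.1357,-.9907,0])
M=np.array([.4961,-.0338,.06])
# tool tilted: look dir 47deg from vertical
R=down(-82.2+90)  # tool x perp, tool y?
print('tool y',R[:,1])
look_t=np.array([0,.289,.957])
for sgn in(1,-1):
    Rt=R@Ro.from_rotvec([np.radians(30.2*sgn),0,0]).as_matrix(); print(sgn,Rt@look_t)
    if (Rt@look_t)[1]<-.5: Rb=Rt
cam=M-.28*Rb@look_t; p=cam-Rb@np.array([0,-.0724,-.1428]); print(cam,p); delta(p,Rb)
E
```

```text
75.17168057849403
tool y [ 0.13571557 -0.99074784  0.        ]
1 [-0.03143372  0.22947174 -0.97248375]
-1 [ 0.09923055 -0.72440065 -0.68173822]
[0.46831545 0.16903218 0.2508867 ] [0.48655626 0.03587097 0.1638869 ]
t [-0.3662  0.4616  0.0671] r [-26.61 -17.74  65.73]
```

Emit:
move_arm([
  {"tx":-0.036,"ty":0.046,"tz":0.006,"rx":-2.66,"ry":-1.77,"rz":6.57},
  {"tx":-0.073,"ty":0.092,"tz":0.012,"rx":-5.32,"ry":-3.55,"rz":13.15},
  {"tx":-0.11,"ty":0.138,"tz":0.02,"rx":-7.98,"ry":-5.32,"rz":19.7},
  {"tx":-0.146,"ty":0.185,"tz":0.027,"rx":-10.6,"ry":-7.1,"rz":26.3},
  {"tx":-0.183,"ty":0.231,"tz":0.033,"rx":-13.3,"ry":-8.87,"rz":32.9},
  {"tx":-0.22,"ty":0.277,"tz":0.04,"rx":-16,"ry":-10.6,"rz":39.4},
  {"tx":-0.256,"ty":0.323,"tz":0.047,"rx":-18.6,"ry":-12.4,"rz":46},
  {"tx":-0.293,"ty":0.369,"tz":0.053,"rx":-21.3,"ry":-14.2,"rz":52.6},
  {"tx":-0.33,"ty":0.415,"tz":0.06,"rx":-23.9,"ry":-16,"rz":59.2},
  {"tx":-0.366,"ty":0.462,"tz":0.067,"rx":-26.6,"ry":-17.75,"rz":65.7},
])

```text
invalid input
```

Emit:
move_arm([
  {"tx":-0.036,"ty":0.046,"tz":0.006,"rx":-2.66,"ry":-1.77,"rz":6.57,"fingers":0},
  {"tx":-0.073,"ty":0.092,"tz":0.012,"rx":-5.32,"ry":-3.55,"rz":13.15,"fingers":0},
  {"tx":-0.11,"ty":0.138,"tz":0.02,"rx":-7.98,"ry":-5.32,"rz":19.7,"fingers":0},
  {"tx":-0.146,"ty":0.185,"tz":0.027,"rx":-10.6,"ry":-7.1,"rz":26.3,"fingers":0},
  {"tx":-0.183,"ty":0.231,"tz":0.033,"rx":-13.3,"ry":-8.87,"rz":32.9,"fingers":0},
  {"tx":-0.22,"ty":0.277,"tz":0.04,"rx":-16,"ry":-10.6,"rz":39.4,"fingers":0},
  {"tx":-0.256,"ty":0.323,"tz":0.047,"rx":-18.6,"ry":-12.4,"rz":46,"fingers":0},
  {"tx":-0.293,"ty":0.369,"tz":0.053,"rx":-21.3,"ry":-14.2,"rz":52.6,"fingers":0},
  {"tx":-0.33,"ty":0.415,"tz":0.06,"rx":-23.9,"ry":-16,"rz":59.2,"fingers":0},
  {"tx":-0.366,"ty":0.462,"tz":0.067,"rx":-26.6,"ry":-17.75,"rz":65.7,"fingers":0},
])

```text
time_s: 1.4
tool_pos: [0.4881, 0.0338, 0.164]
tcp_rot: [2.608, 0.173, 0.048]
wrist_force: [0.0, -0.4, 1.5]
width: 0.0851
```

```bash
python3 - <<'E'
from h import *
apply([-.366,.462,.067],[-26.6,-17.75,65.7]); p,R=getcmd(); print(Ro.from_matrix(R).as_rotvec())
st(); im,d,m=snap('wrist','w1.png'); np.savez('w1.npz',im=im,d=d,**m)
E
```

```text
cmd [0.4869 0.036  0.164 ]
[2.6091348  0.17857198 0.04764331]
{'time_s': 1.4, 'qpos': [0.281, 0.0429, 1.6229, -0.5221, 1.5623, 0.1758], 'tool_pos': [0.4881, 0.0338, 0.164], 'tcp_rot': [2.6083, 0.1734, 0.0479], 'wrist_force': [0.0216, -0.3807, 1.4513], 'moment': [0.276, 0.0394, -0.0139], 'width': 0.0851}
```

View pics/w1.png

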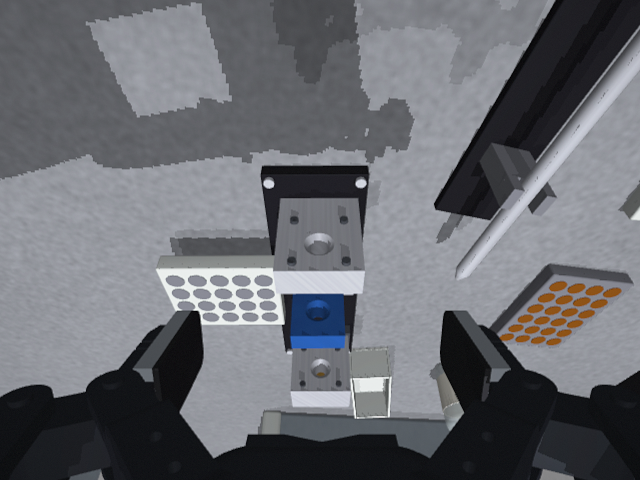

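```bash
python3 - <<'E'
from h import *
z=np.load('w1.npz'); im=z['im']
cv2.imwrite('pics/w1c.png',cv2.cvtColor(cv2.resize(im[160:410,250:390],None,fx=2.4*1,fy=2.4,interpolation=cv2.INTER_CUBIC),cv2.COLOR_RGB2BGR))
a=cv2.resize(im[215:275,265:375],None,fx=7,fy=7,interpolation=cv2.INTER_CUBIC)
cv2.imwrite('pics/w1d.png',cv2.cvtColor(a,cv2.COLOR_RGB2BGR))
E
```

```text
(no output)
```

View pics/w1c.png

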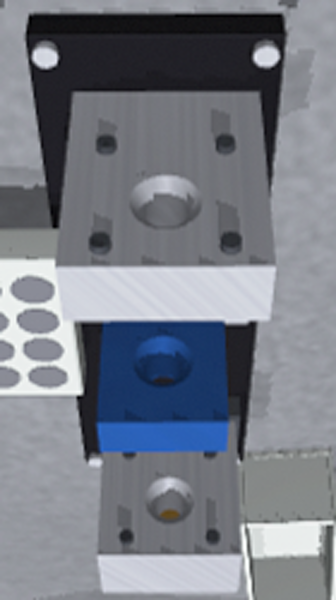

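View pics/w1d.png

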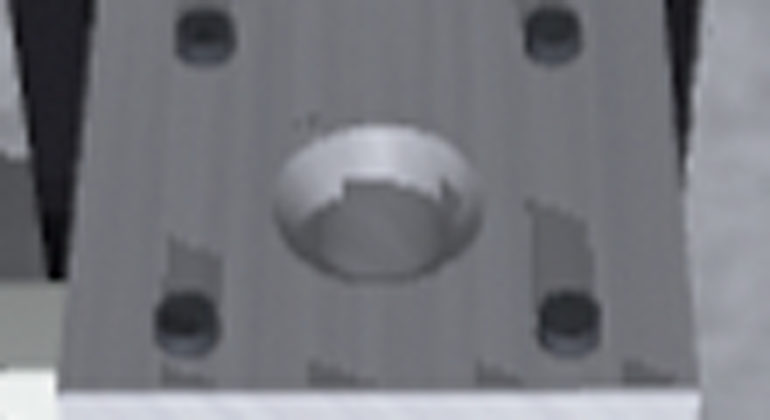

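```bash
python3 - <<'E'
from h import *
z=np.load('w1.npz'); m=z
uv=[(318.6,243.5),(317.3,310.2),(320.0,367.3)]
P=toplane(m,uv,.06); print(np.round(P,4))
d=z['d']
for u,v in [(290,240),(348,240),(295,318),(300,360)]:
    print(np.round(todepth(m,[(u,v)],[d[v,u]]),4))
e=P[2]-P[0]; print('ang',np.degrees(np.arctan2(e[1],e[0])),np.linalg.norm(e))
# side of face edges of front block at top z=.084 corners in crop
c=toplane(m,[(258.0+15.7-.4,270.3),(364.5,270.3)],.084); print(np.round(c,4),np.linalg.norm(c[1]-c[0]))
# lateral compare: front block centre top view
u=e/np.linalg.norm(e); n=np.array([-u[1],u[0],0])
for nm,q in [('front top',(.4978,-.0462,.06)),('end top',(.5245,-.2405,.06)),('blue w',P[1]),('blue top',(.5071,-.1252,.06))]:
    r=np.array(q)-P[0]; print(nm,'along',r@u,'lat',r@n)
E
```

```text
[[ 0.4968 -0.0374  0.06  ]
 [ 0.5063 -0.1199  0.06  ]
 [ 0.5222 -0.2246  0.06  ]]
[[ 0.477  -0.0399  0.0568]]
[[ 0.517  -0.0341  0.0573]]
[[ 0.4879 -0.1215  0.0681]]
[[ 0.5015 -0.227   0.052 ]]
ang -82.26520620317213 0.18884358959473913
[[ 0.4676 -0.041   0.084 ]
 [ 0.5265 -0.0333  0.084 ]] 0.05945460895235109
front top along 0.008810029345251921 lat -0.00020406142291953778
end top along 0.20493571857256293 lat 0.00010257372219044797
blue w along 0.08295020494750707 lat -0.001729803556672651
blue top along 0.08834292777743193 lat -0.0016211242220009851
```

The wrist picture shows the front mouth at (318.6,243.5), the blue mouth at (317,310) and the end mouth at (320,367). The bore line at −82.26° agrees with the top-view block centres to about 0.2 mm sideways. The end block stands about 16 mm far. Next I'll hover over the handle.

```bash
python3 - <<'E'
from h import *
delta([.645,.19,.25],down(-7.6))
E
```

```text
t [ 0.1775 -0.07   -0.1403] r [30.02 -4.04 15.07]
```

Emit:
move_arm([
  {"tx":0.03,"ty":-0.012,"tz":-0.035,"rx":5,"ry":-0.67,"rz":2.5,"fingers":0},
  {"tx":0.06,"ty":-0.023,"tz":-0.07,"rx":10,"ry":-1.34,"rz":5,"fingers":0},
  {"tx":0.09,"ty":-0.035,"tz":-0.1,"rx":15,"ry":-2,"rz":7.5,"fingers":0},
  {"tx":0.12,"ty":-0.047,"tz":-0.12,"rx":20,"ry":-2.7,"rz":10,"fingers":0},
  {"tx":0.15,"ty":-0.058,"tz":-0.13,"rx":25,"ry":-3.4,"rz":12.5,"fingers":0},
  {"tx":0.1775,"ty":-0.07,"tz":-0.14,"rx":30.02,"ry":-4.04,"rz":15.07,"fingers":0},
  {"tx":0.1775,"ty":-0.07,"tz":-0.14,"rx":30.02,"ry":-4.04,"rz":15.07,"fingers":0},
  {"tx":0.1775,"ty":-0.07,"tz":-0.14,"rx":30.02,"ry":-4.04,"rz":15.07,"fingers":0},
])

```text
time_s: 2.45
tool_pos: [0.6449, 0.1892, 0.2495]
tcp_rot: [3.133, -0.207, -0.002]
wrist_force: [-0.1, 0.3, -0.4]
width: 0.0851
```

```bash
python3 - <<'E'
from h import *
apply([.1775,-.07,-.14],[30.02,-4.04,15.07]); p,R=getcmd(); print(Ro.from_matrix(R).as_rotvec())
st(); im,d,m=snap('wrist','w2.png'); np.savez('w2.npz',im=im,d=d,**m)
E
```

```text
cmd [0.645  0.1898 0.2497]
[ 3.13465362e+00 -2.08159835e-01  9.42367154e-05]
{'time_s': 2.45, 'qpos': [0.2308, 0.4834, 0.8548, -0.001, 1.8046, 0.3626], 'tool_pos': [0.6449, 0.1892, 0.2495], 'tcp_rot': [3.1334, -0.2071, -0.0015], 'wrist_force': [-0.0581, 0.3112, -0.415], 'moment': [-0.0164, 0.0196, 0.0158], 'width': 0.0851}
```

View pics/w2.png

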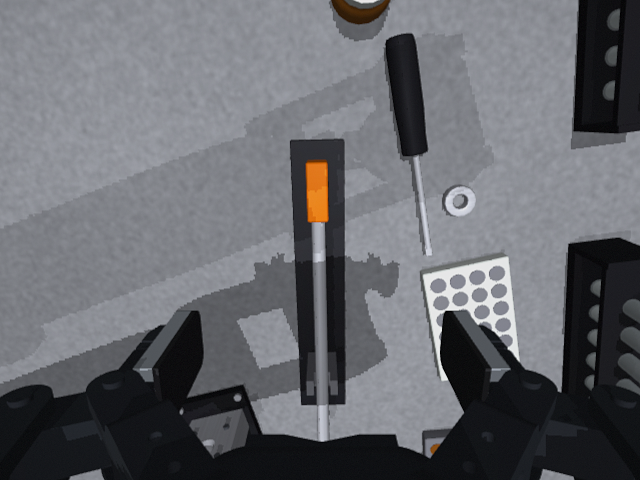

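Handle at px (306–328, 160–222), with the shaft running from (318,222) to (322,440). It is nearly aligned with the jaws.

```bash
python3 - <<'E'
from h import *
z=np.load('w2.npz'); m=z; im=z['im']
hsv=cv2.cvtColor(im,cv2.COLOR_RGB2HSV); H,S,V=[hsv[...,i].astype(int) for i in range(3)]
mk=((H<25)&(S>150)&(V>90)).astype(np.uint8); mk[:140]=0; mk[240:]=0; mk[:,:290]=0;mk[:,345:]=0
ys,xs=np.nonzero(mk); Q=toplane(m,np.c_[xs,ys],.062)[:,:2].astype(np.float32)
r=cv2.minAreaRect(Q); print(len(xs),'c',r[0],r[1],r[2],'mean',Q.mean(0)); print('depth z',np.median(todepth(m,np.c_[xs,ys],z['d'][ys,xs])[:,2]))
pts=[]
for v in list(range(232,345,4)):
    row=im[v,295:345].astype(float).mean(1); s=V[v,295:345]
    x=np.nonzero(s>100)[0]; x=x[(x>12)&(x<38)]
    if len(x)>5: pts.append((295+(x.min()+x.max())/2,v,len(x)))
pts=np.array(pts); print(pts[::4])
L=toplane(m,pts[:,:2],.052)
vx,vy,x0,y0=cv2.fitLine(L[:,:2].astype(np.float32),cv2.DIST_HUBER,0,.01,.01).ravel()
if vy>0: vx,vy=-vx,-vy
print('shaft dir',np.degrees(np.arctan2(vy,vx)),'pt',x0,y0)
hc=Q.mean(0); w=np.array([vx,vy]); n=np.array([-vy,vx]); print('handle lateral vs shaft line',(hc-[x0,y0])@n)
t=np.load('top0.npz'); 
E
```

```text
1348 c (0.6442880034446716, 0.20564895868301392) (0.05148850381374359, 0.017886077985167503) 83.85841369628906 mean [0.6444406  0.20641579]
depth z 0.06199044883860075
[[318.  232.   13. ]
 [318.5 248.   12. ]
 [318.5 264.   12. ]
 [319.  280.   11. ]
 [319.  296.   11. ]
 [320.  312.   11. ]
 [320.  328.   11. ]
 [320.5 344.   12. ]]
shaft dir -96.54886 pt 0.6341921 0.115611605
handle lateral vs shaft line -0.00017465558
```

```bash
python3 - <<'E'
from h import *
delta([.6434,.1980,.031],down(-6.4))
E
```

```text
t [-0.0027 -0.0079  0.2187] r [ 0.  -0.  -1.2]
```

Emit:
move_arm([
  {"tx":-0.0027,"ty":-0.008,"tz":0.05,"rx":0,"ry":0,"rz":-1.2,"fingers":0},
  {"tx":-0.0027,"ty":-0.008,"tz":0.1,"rx":0,"ry":0,"rz":-1.2,"fingers":0},
  {"tx":-0.0027,"ty":-0.008,"tz":0.15,"rx":0,"ry":0,"rz":-1.2,"fingers":0},
  {"tx":-0.0027,"ty":-0.008,"tz":0.18,"rx":0,"ry":0,"rz":-1.2,"fingers":0},
  {"tx":-0.0027,"ty":-0.008,"tz":0.2,"rx":0,"ry":0,"rz":-1.2,"fingers":0},
  {"tx":-0.0027,"ty":-0.008,"tz":0.212,"rx":0,"ry":0,"rz":-1.2,"fingers":0},
  {"tx":-0.0027,"ty":-0.008,"tz":0.2187,"rx":0,"ry":0,"rz":-1.2,"fingers":0},
  {"tx":-0.0027,"ty":-0.008,"tz":0.2187,"rx":0,"ry":0,"rz":-1.2,"fingers":0},
  {"tx":-0.0027,"ty":-0.008,"tz":0.2187,"rx":0,"ry":0,"rz":-1.2,"fingers":0},
])

```text
time_s: 3.62
tool_pos: [0.6443, 0.1978, 0.0325]
tcp_rot: [-3.136, 0.175, -0.003]
wrist_force: [-0.5, -0.5, -0.0]
width: 0.0854
```

```bash
python3 - <<'E'
from h import *
apply([-.0027,-.008,.2187],[0,0,-1.2]); st()
im,d,m=snap('wrist','w3.png'); im,d,m=snap('scene','s3.png')
cv2.imwrite('pics/s3c.png',cv2.cvtColor(cv2.resize(im[200:380,270:470],None,fx=4,fy=3.3),cv2.COLOR_RGB2BGR))
E
```

```text
cmd [0.6434 0.1981 0.031 ]
{'time_s': 3.625, 'qpos': [0.2431, 0.6018, 1.1301, -0.0, 1.4078, 0.3547], 'tool_pos': [0.6443, 0.1978, 0.0325], 'tcp_rot': [-3.1362, 0.1753, -0.0028], 'wrist_force': [-0.4673, -0.5383, -0.0117], 'moment': [0.0338, 0.0561, -0.0381], 'width': 0.0854}
```

View pics/w3.png

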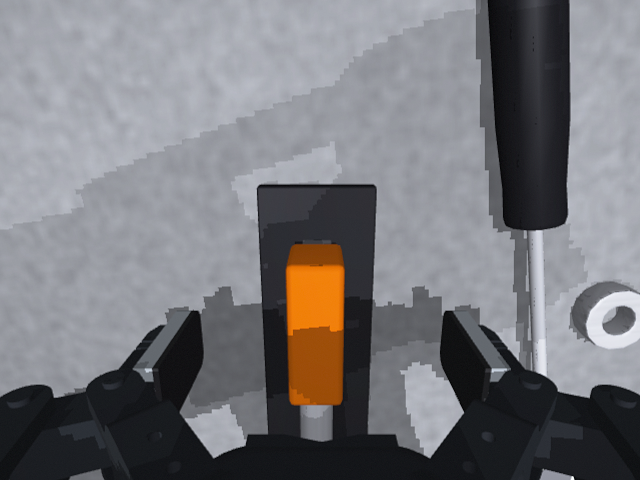

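View pics/s3c.png

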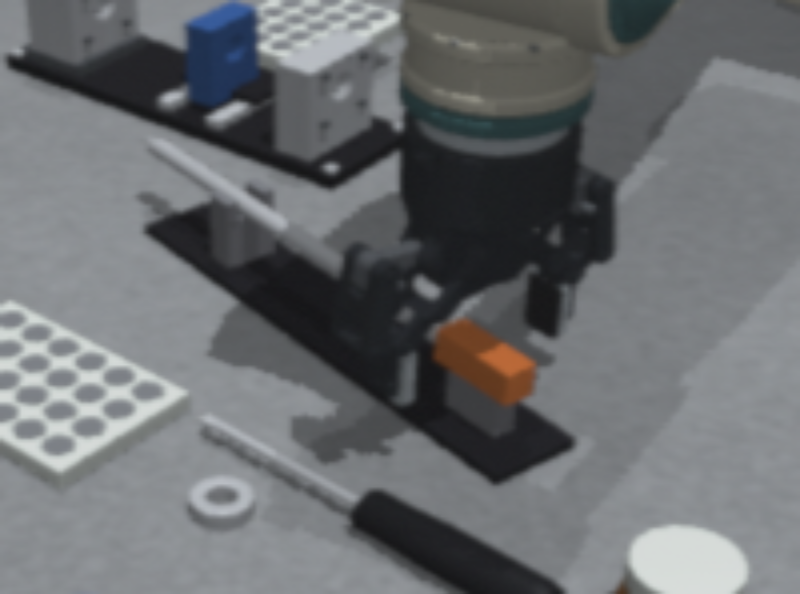

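```bash
python3 - <<'E'
from h import *
s=st(); im,d,m=snap('wrist')
hsv=cv2.cvtColor(im,cv2.COLOR_RGB2HSV); H,S,V=[hsv[...,i].astype(int) for i in range(3)]
mk=((H<25)&(S>150)&(V>60)).astype(np.uint8)
# top face only: depth-derived z
ys,xs=np.nonzero(mk); P=todepth(m,np.c_[xs,ys],d[ys,xs]); k=P[:,2]>.058; print(P[k].mean(0), k.sum())
Q=toplane(m,np.c_[xs,ys][k],.062)
R=Ro.from_rotvec(s['tcp_rot']).as_matrix(); T=(Q-s['tool_pos'])@R
print('in tool: min',T.min(0),'max',T.max(0),'mid',(T.min(0)+T.max(0))/2)
r=cv2.minAreaRect(T[:,:2].astype(np.float32)); print(r)
E
```

```text
{'time_s': 3.725, 'qpos': [0.2431, 0.6019, 1.1304, 0.0, 1.4077, 0.3547], 'tool_pos': [0.6442, 0.1978, 0.0323], 'tcp_rot': [-3.1362, 0.1753, -0.0024], 'wrist_force': [0.0033, -0.5208, 0.5389], 'moment': [0.0338, -0.0059, 0.0548], 'width': 0.0852}
[0.64443291 0.20784382 0.06246285] 8129
in tool: min [-0.0097162  -0.03870214 -0.02974619] max [ 0.00798943  0.01668441 -0.02969262] mid [-0.00086339 -0.01100886 -0.02971941]
((-0.0008620945736765862, -0.01100989244878292), (0.017702726647257805, 0.055385153740644455), 0.013002507388591766)
```

Emit:
move_arm([
  {"tx":-0.001,"ty":0,"tz":0,"rx":0,"ry":0,"rz":0,"fingers":0},
  {"tx":-0.001,"ty":0,"tz":0,"rx":0,"ry":0,"rz":0,"fingers":1},
  {"tx":-0.001,"ty":0,"tz":0,"rx":0,"ry":0,"rz":0,"fingers":1},
  {"tx":-0.001,"ty":0,"tz":0,"rx":0,"ry":0,"rz":0,"fingers":1},
  {"tx":-0.001,"ty":0,"tz":0,"rx":0,"ry":0,"rz":0,"fingers":1},
  {"tx":-0.001,"ty":0,"tz":0,"rx":0,"ry":0,"rz":0,"fingers":1},
  {"tx":-0.001,"ty":0,"tz":0,"rx":0,"ry":0,"rz":0,"fingers":1},
  {"tx":-0.001,"ty":0,"tz":0,"rx":0,"ry":0,"rz":0,"fingers":1},
], squeeze=70)

```text
time_s: 4.78
tool_pos: [0.6429, 0.1978, 0.0315]
tcp_rot: [-3.137, 0.175, -0.001]
wrist_force: [-0.3, 0.9, 1.6]
width: 0.017
```

```bash
python3 - <<'E'
from h import *
apply([-.001,0,0],[0,0,0]); st()
E
```

```text
cmd [0.6424 0.1982 0.031 ]
{'time_s': 4.775, 'qpos': [0.2436, 0.6002, 1.1346, 0.0, 1.4065, 0.3552], 'tool_pos': [0.6429, 0.1978, 0.0315], 'tcp_rot': [-3.1366, 0.1753, -0.0006], 'wrist_force': [-0.2717, 0.9338, 1.6215], 'moment': [0.0345, -0.0606, -0.0166], 'width': 0.017}
```

Emit:
move_arm([
  {"tx":0,"ty":0,"tz":-0.005,"rx":0,"ry":0,"rz":0,"fingers":1},
  {"tx":0,"ty":0,"tz":-0.015,"rx":0,"ry":0,"rz":0,"fingers":1},
  {"tx":0,"ty":0,"tz":-0.03,"rx":0,"ry":0,"rz":0,"fingers":1},
  {"tx":0,"ty":0,"tz":-0.045,"rx":0,"ry":0,"rz":0,"fingers":1},
  {"tx":0,"ty":0,"tz":-0.06,"rx":0,"ry":0,"rz":0,"fingers":1},
  {"tx":0,"ty":0,"tz":-0.06,"rx":0,"ry":0,"rz":0,"fingers":1},
  {"tx":0,"ty":0,"tz":-0.06,"rx":0,"ry":0,"rz":0,"fingers":1},
])

```text
time_s: 5.65
tool_pos: [0.6425, 0.1977, 0.0908]
tcp_rot: [3.137, -0.175, -0.001]
wrist_force: [-0.7, 0.4, -1.6]
width: 0.0172
```

```bash
python3 - <<'E'
from h import *
apply([0,0,-.06],[0,0,0]); st()
u=np.array([np.cos(np.radians(-82.26)),np.sin(np.radians(-82.26)),0])
im,d,m=snap('top','t5.png'); np.savez('t5.npz',im=im,d=d,**m)
cv2.imwrite('pics/t5c.png',cv2.cvtColor(cv2.resize(im[180:330,190:390],None,fx=4,fy=4),cv2.COLOR_RGB2BGR))
im,d,m=snap('scene','s5.png');np.savez('s5.npz',im=im,d=d,**m)
cv2.imwrite('pics/s5c.png',cv2.cvtColor(cv2.resize(im[180:340,260:440],None,fx=4,fy=3.5),cv2.COLOR_RGB2BGR))
E
```

```text
cmd [0.6424 0.1982 0.091 ]
{'time_s': 5.65, 'qpos': [0.2436, 0.5446, 1.0888, 0.0001, 1.5089, 0.3553], 'tool_pos': [0.6425, 0.1977, 0.0908], 'tcp_rot': [3.1365, -0.1753, -0.0011], 'wrist_force': [-0.7441, 0.4308, -1.639], 'moment': [0.1044, -0.0, -0.0126], 'width': 0.0172}
```

View pics/t5c.png

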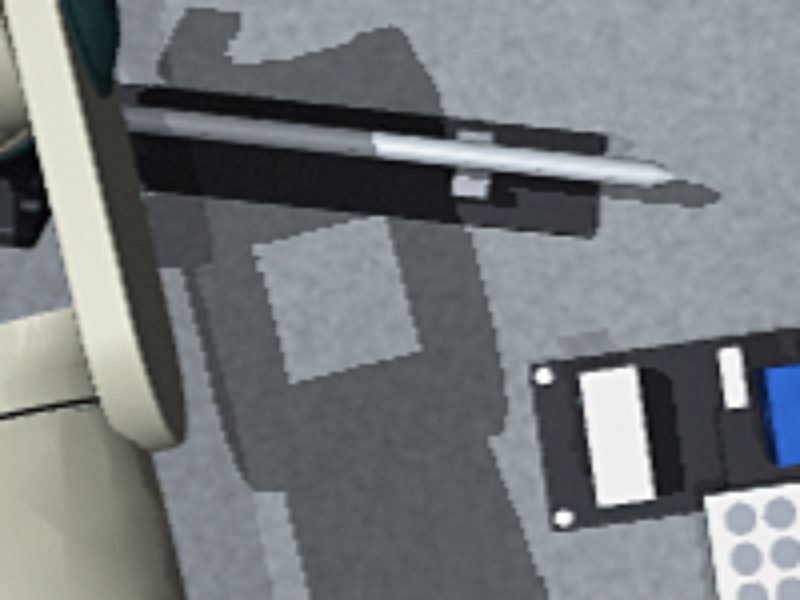

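View pics/s5c.png

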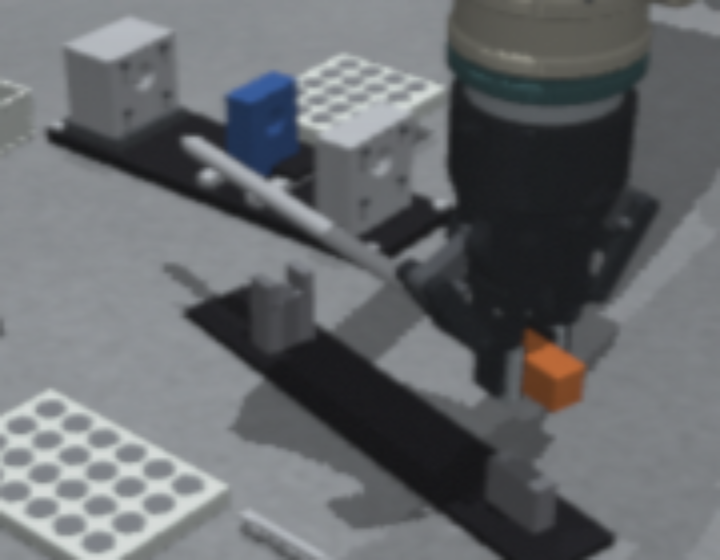

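```bash
cat >> h.py <<'E'
def tri(rs):
    A=np.zeros((3,3));b=np.zeros(3)
    for o,d in rs:
        d=d/np.linalg.norm(d); M=np.eye(3)-np.outer(d,d); A+=M; b+=M@o
    X=np.linalg.solve(A,b); return X,[np.linalg.norm(np.cross(X-o,d/np.linalg.norm(d))) for o,d in rs]
E
python3 - <<'E'
from h import *
t=np.load('t5.npz');s=np.load('s5.npz')
o1,d1=rays(t,(358.0,224.2));o2,d2=rays(s,(306.3,220.5))
X,e=tri([(o1,d1[0]),(o2,d2[0])]); print('tip tri',X,e)
p,R=getcmd(); E=p+R@np.array([0,.272,-.019]); print('exp',E, proj(t,E),proj(s,E))
Hh=p+R@np.array([0,-.008,-.019])
# shaft axis points with depth
for z,nm in((t,'top'),(s,'scene')):
    for a in(.09,.13,.17,.21,.25):
        q=Hh+R[:,1]*a; c=proj(z,q)[0]; 
        u,v=int(round(c[0])),int(round(c[1]))
        dd=z['d'][v-4:v+5,u-4:u+5]; PP=todepth(z,[(u+i,v+j) for j in range(-4,5) for i in range(-4,5)],dd.ravel()); k=(PP[:,2]>.085)&(PP[:,2]<.14); print(nm,a,np.round(q,4),k.sum(),np.round(PP[k].mean(0),4),'max z',np.round(PP[k][:,2].max() if k.any() else 0,4))
E
```

```text
tip tri [ 0.61184574 -0.0729125   0.10573716] [np.float64(0.0003398362488028869), np.float64(0.0003398362488029238)]
exp [ 0.61208579 -0.07208304  0.11001817] [[357.77581377 223.73460804]] [[306.53596652 218.99599047]]
top 0.09 [0.6333 0.1167 0.11  ] 62 [0.6328 0.1158 0.1127] max z 0.1176
top 0.13 [0.6288 0.077  0.11  ] 61 [0.6284 0.0769 0.1128] max z 0.1196
top 0.17 [0.6243 0.0372 0.11  ] 62 [0.6238 0.0365 0.1133] max z 0.1171
top 0.21 [ 0.6199 -0.0025  0.11  ] 60 [ 0.6195 -0.0022  0.1128] max z 0.1174
top 0.25 [ 0.6154 -0.0423  0.11  ] 62 [ 0.615  -0.0424  0.1126] max z 0.1176
scene 0.09 [0.6333 0.1167 0.11  ] 16 [0.6392 0.1161 0.1108] max z 0.1146
scene 0.13 [0.6288 0.077  0.11  ] 56 [0.633  0.0808 0.1132] max z 0.1169
scene 0.17 [0.6243 0.0372 0.11  ] 55 [0.6287 0.0419 0.1133] max z 0.1163
scene 0.21 [ 0.6199 -0.0025  0.11  ] 55 [0.6246 0.0021 0.1132] max z 0.1169
scene 0.25 [ 0.6154 -0.0423  0.11  ] 53 [ 0.6202 -0.0375  0.1131] max z 0.1168
```

```bash
python3 - <<'E'
from h import *
u=np.array([np.cos(np.radians(-82.26)),np.sin(np.radians(-82.26)),0]); M=np.array([.4968,-.0374,0])
p=M-.302*u; p[2]=.091; print(p); delta(p,down(7.74))
E
```

```text
[0.45612725 0.2618486  0.091     ]
t [-0.1922 -0.0425 -0.    ] r [  0.    -0.   -14.14]
```

Emit:
move_arm([
  {"tx":-0.02,"ty":-0.005,"tz":0,"rx":0,"ry":0,"rz":-1.4,"fingers":1},
  {"tx":-0.05,"ty":-0.011,"tz":0,"rx":0,"ry":0,"rz":-3.7,"fingers":1},
  {"tx":-0.08,"ty":-0.018,"tz":0,"rx":0,"ry":0,"rz":-6,"fingers":1},
  {"tx":-0.115,"ty":-0.026,"tz":0,"rx":0,"ry":0,"rz":-8.5,"fingers":1},
  {"tx":-0.15,"ty":-0.034,"tz":0,"rx":0,"ry":0,"rz":-11,"fingers":1},
  {"tx":-0.175,"ty":-0.039,"tz":0,"rx":0,"ry":0,"rz":-13,"fingers":1},
  {"tx":-0.1922,"ty":-0.0425,"tz":0,"rx":0,"ry":0,"rz":-14.14,"fingers":1},
  {"tx":-0.1922,"ty":-0.0425,"tz":0.02,"rx":0,"ry":0,"rz":-14.14,"fingers":1},
  {"tx":-0.1922,"ty":-0.0425,"tz":0.04,"rx":0,"ry":0,"rz":-14.14,"fingers":1},
  {"tx":-0.1922,"ty":-0.0425,"tz":0.05,"rx":0,"ry":0,"rz":-14.14,"fingers":1},
])

```text
time_s: 7.0
tool_pos: [0.456, 0.2611, 0.04]
tcp_rot: [3.134, 0.212, -0.003]
wrist_force: [0.1, -0.3, -1.6]
width: 0.0171
```

Emit:
move_arm([
  {"tx":0,"ty":0,"tz":0,"rx":0,"ry":0,"rz":0,"fingers":1},
  {"tx":0,"ty":0,"tz":0,"rx":0,"ry":0,"rz":0,"fingers":1},
  {"tx":0,"ty":0,"tz":0,"rx":0,"ry":0,"rz":0,"fingers":1},
])

```text
time_s: 7.38
tool_pos: [0.457, 0.2616, 0.0422]
tcp_rot: [-3.134, -0.212, -0.002]
wrist_force: [0.4, -0.3, -2.5]
width: 0.0168
```

```bash
python3 - <<'E'
from h import *
apply([-.1922,-.0425,.05],[0,0,-14.14]); p,R=getcmd(); print(Ro.from_matrix(R).as_rotvec()); st()
im,d,m=snap('top','t6.png'); np.savez('t6.npz',im=im,d=d,**m)
cv2.imwrite('pics/t6c.png',cv2.cvtColor(cv2.resize(im[220:340,220:420],None,fx=4,fy=4),cv2.COLOR_RGB2BGR))
im,d,m=snap('scene','s6.png');np.savez('s6.npz',im=im,d=d,**m)
cv2.imwrite('pics/s6c.png',cv2.cvtColor(cv2.resize(im[180:300,320:480],None,fx=5,fy=5),cv2.COLOR_RGB2BGR))
E
```

```text
cmd [0.4561 0.2619 0.041 ]
[3.13438341e+00 2.12075728e-01 8.60332479e-05]
{'time_s': 7.375, 'qpos': [0.4499, 0.2062, 1.6226, -0.0, 1.3112, 0.3148], 'tool_pos': [0.457, 0.2616, 0.0422], 'tcp_rot': [-3.1338, -0.2119, -0.0023], 'wrist_force': [0.4484, -0.2628, -2.4564], 'moment': [0.1115, 0.0447, 0.0074], 'width': 0.0168}
```

View pics/t6c.png

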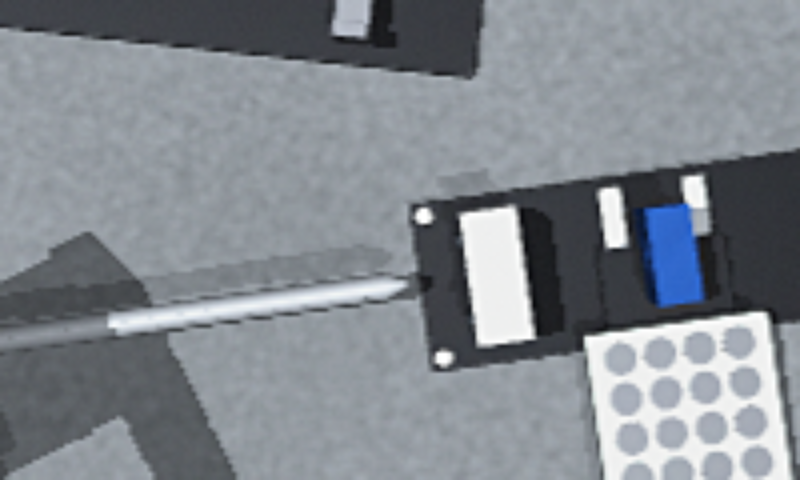

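View pics/s6c.png

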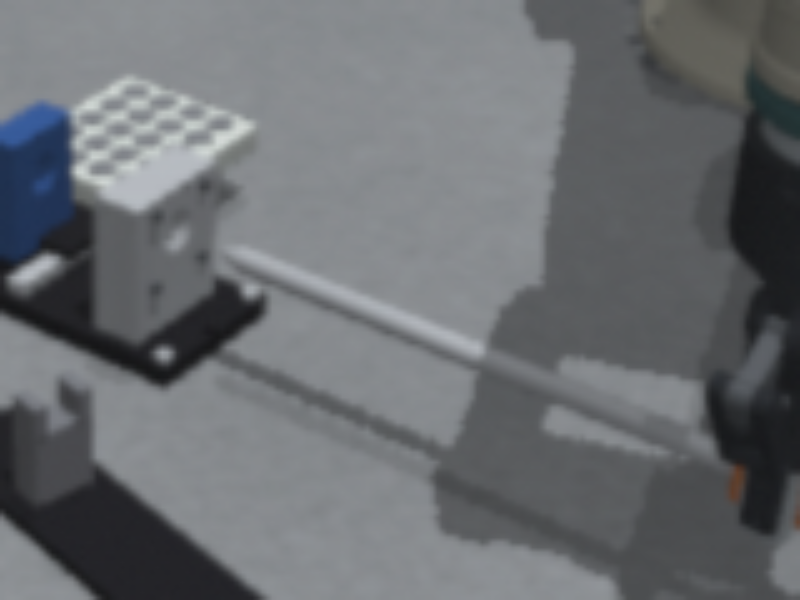

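```bash
cat >> h.py <<'E'
U=np.array([np.cos(np.radians(-82.26)),np.sin(np.radians(-82.26)),0]); MM=np.array([.4968,-.0374,.06]); NN=np.array([-U[1],U[0],0])
def shaftline(z,srange,half=.012,zz=.064):
    out=[]
    d=z['d']; 
    for s in srange:
        c=MM+U*s; a=proj(z,c)[0]; v=np.arange(int(a[1])-9,int(a[1])+10); uu=int(round(a[0]))
        PP=todepth(z,[(uu,j) for j in v],d[v,uu]); k=PP[:,2]>.035
        if k.sum()<3: continue
        vm=v[k]; q=toplane(z,[(uu,(vm.min()+vm.max())/2)],zz)[0]; out.append((s,(q-MM)@NN,k.sum(),PP[k][:,2].max()))
    return np.array(out)
E
python3 - <<'E'
from h import *
st(); im,d,m=snap('top'); z=dict(d=d,**m)
o=shaftline(z,-np.arange(.045,.2,.008)); print(np.round(o,4)); print(np.polyfit(o[:,0],o[:,1],1))
# tip
k=None
V=cv2.cvtColor(im,cv2.COLOR_RGB2HSV)[...,2]
P=todepth(z,np.c_[np.tile(np.arange(640),480),np.repeat(np.arange(480),640)],d.ravel()); r=P-MM; s=r@U; l=r@NN
k=(P[:,2]>.035)&(P[:,2]<.075)&(abs(l)<.01)&(s<-.005)&(s>-.1); print('tip s',np.sort(s[k])[-5:])
k=(P[:,2]>.078)&(abs(l)<.02)&(s<.06)&(s>-.03); print('block front s', np.sort(s[k])[:20:4])
E
```

```text
{'time_s': 7.475, 'qpos': [0.4499, 0.2063, 1.623, 0.0, 1.3112, 0.3148], 'tool_pos': [0.4568, 0.2616, 0.0419], 'tcp_rot': [-3.134, -0.212, -0.0016], 'wrist_force': [-0.0966, -0.7044, -2.1485], 'moment': [0.1097, 0.0149, -0.0288], 'width': 0.017}
[[-4.5000e-02  5.0000e-03  7.0000e+00  1.1936e+00]
 [-5.3000e-02  1.5000e-03  7.0000e+00  6.5200e-02]
 [-6.1000e-02  7.0000e-04  7.0000e+00  6.8200e-02]
 [-6.9000e-02  1.1000e-03  6.0000e+00  6.6700e-02]
 [-7.7000e-02  1.2000e-03  7.0000e+00  6.3700e-02]
 [-8.5000e-02  1.2000e-03  6.0000e+00  6.8500e-02]
 [-9.3000e-02  1.6000e-03  7.0000e+00  6.5800e-02]
 [-1.0100e-01  8.0000e-04  7.0000e+00  6.7200e-02]
 [-1.0900e-01  9.0000e-04  6.0000e+00  6.5300e-02]
 [-1.1700e-01  1.2000e-03  7.0000e+00  6.3700e-02]
 [-1.2500e-01  1.3000e-03  6.0000e+00  6.5700e-02]
 [-1.3300e-01  1.4000e-03  7.0000e+00  6.5300e-02]
 [-1.4100e-01  9.0000e-04  7.0000e+00  6.4500e-02]
 [-1.4900e-01  1.0000e-03  6.0000e+00  6.8700e-02]
 [-1.5700e-01  1.1000e-03  7.0000e+00  6.7600e-02]
 [-1.6500e-01  1.4000e-03  6.0000e+00  6.7100e-02]
 [-1.7300e-01  1.5000e-03  7.0000e+00  6.6500e-02]
 [-1.8100e-01  7.0000e-04  7.0000e+00  6.8800e-02]
 [-1.8900e-01  1.7000e-03  7.0000e+00  6.6200e-02]
 [-1.9700e-01  1.1000e-03  7.0000e+00  6.7300e-02]]
[0.00630372 0.00212082]
tip s [-0.03433747 -0.03423651 -0.03287327 -0.03254327 -0.03104244]
block front s [-0.00489174 -0.00291777 -0.00259883 -0.00229485 -0.00186768]
```

Top view: the shaft is parallel to the bore line, with the tip about 29 mm before the mouth and +0.5 to 1.1 mm to the side while the arm settles. I'll shift −0.5 mm and enter gently.

Emit:
move_arm([
  {"tx":-0.0005,"ty":0.008,"tz":0,"rx":0,"ry":0,"rz":0,"fingers":1},
  {"tx":-0.0005,"ty":0.016,"tz":0,"rx":0,"ry":0,"rz":0,"fingers":1},
  {"tx":-0.0005,"ty":0.022,"tz":0,"rx":0,"ry":0,"rz":0,"fingers":1},
  {"tx":-0.0005,"ty":0.026,"tz":0,"rx":0,"ry":0,"rz":0,"fingers":1},
  {"tx":-0.0005,"ty":0.03,"tz":0,"rx":0,"ry":0,"rz":0,"fingers":1},
  {"tx":-0.0005,"ty":0.033,"tz":0,"rx":0,"ry":0,"rz":0,"fingers":1},
  {"tx":-0.0005,"ty":0.036,"tz":0,"rx":0,"ry":0,"rz":0,"fingers":1},
  {"tx":-0.0005,"ty":0.036,"tz":0,"rx":0,"ry":0,"rz":0,"fingers":1},
  {"tx":-0.0005,"ty":0.036,"tz":0,"rx":0,"ry":0,"rz":0,"fingers":1},
])

```text
time_s: 8.65
tool_pos: [0.4608, 0.2258, 0.0413]
tcp_rot: [-3.134, -0.212, -0.0]
wrist_force: [-0.7, -0.1, -2.7]
width: 0.017
```

```bash
cat >> h.py <<'E'
def stt():
    s=read_state(); p,R=getcmd(); f=s['wrist_force']; mo=s['moment']; e=s['tool_pos']-p
    print('t',round(float(s['time_s']),2),'F tool x/along/z',np.round([f@R[:,0],f@R[:,1],f@R[:,2]],2),'M',np.round(mo@R,3),'err mm',np.round(1000*(R.T@e),2),'w',round(float(s['width']),4),'rot err deg',np.round(np.degrees(Ro.from_matrix(R.T@Ro.from_rotvec(s['tcp_rot']).as_matrix()).as_rotvec()),2))
E
python3 - <<'E'
from h import *
apply([-.0005,.036,0],[0,0,0]); stt()
E
```

```text
cmd [0.4605 0.2261 0.041 ]
t 8.65 F tool x/along/z [-0.72 -0.02  2.73] M [ 0.099  0.001 -0.045] err mm [ 0.29  0.39 -0.32] w 0.017 rot err deg [ 0.01  0.   -0.01]
```

Emit:
move_arm([
  {"tx":0,"ty":0.003,"tz":0,"rx":0,"ry":0,"rz":0,"fingers":1},
  {"tx":0,"ty":0.006,"tz":0,"rx":0,"ry":0,"rz":0,"fingers":1},
  {"tx":0,"ty":0.009,"tz":0,"rx":0,"ry":0,"rz":0,"fingers":1},
  {"tx":0,"ty":0.012,"tz":0,"rx":0,"ry":0,"rz":0,"fingers":1},
  {"tx":0,"ty":0.012,"tz":0,"rx":0,"ry":0,"rz":0,"fingers":1},
])

```text
time_s: 9.28
tool_pos: [0.4625, 0.2136, 0.0413]
tcp_rot: [3.134, 0.212, 0.0]
wrist_force: [-0.3, -0.1, -1.7]
width: 0.0168
```

```bash
python3 - <<'E'
from h import *
apply([0,.012,0],[0,0,0]); stt()
im,d,m=snap('top'); z=dict(d=d,**m)
o=shaftline(z,-np.arange(.012,.16,.008)); print(np.round(o[:,:2],4).tolist()); stt()
cv2.imwrite('pics/t7c.png',cv2.cvtColor(cv2.resize(im[220:340,220:420],None,fx=4,fy=4),cv2.COLOR_RGB2BGR))
im,d,m=snap('scene')
cv2.imwrite('pics/s7c.png',cv2.cvtColor(cv2.resize(im[180:300,320:480],None,fx=5,fy=5),cv2.COLOR_RGB2BGR))
E
```

```text
cmd [0.4621 0.2142 0.041 ]
t 9.28 F tool x/along/z [-0.29  0.02  1.68] M [ 0.123 -0.025  0.072] err mm [ 0.34  0.74 -0.34] w 0.0168 rot err deg [0.   0.01 0.02]
[[-0.012, 0.0005], [-0.02, 0.0006], [-0.028, -0.0002], [-0.036, 0.0002], [-0.044, 0.0003], [-0.052, 0.0004], [-0.06, 0.0007], [-0.068, -0.0001], [-0.076, 0.0], [-0.084, 0.0003], [-0.092, 0.0004], [-0.1, 0.0005], [-0.108, -0.0], [-0.116, 0.0001], [-0.124, 0.0002], [-0.132, 0.0005], [-0.14, 0.0006], [-0.148, -0.0002], [-0.156, -0.0043]]
t 9.32 F tool x/along/z [-0.16 -0.42  1.44] M [ 0.065 -0.017  0.06 ] err mm [ 0.3   0.61 -0.33] w 0.0167 rot err deg [0.   0.   0.01]
```

View pics/s7c.png

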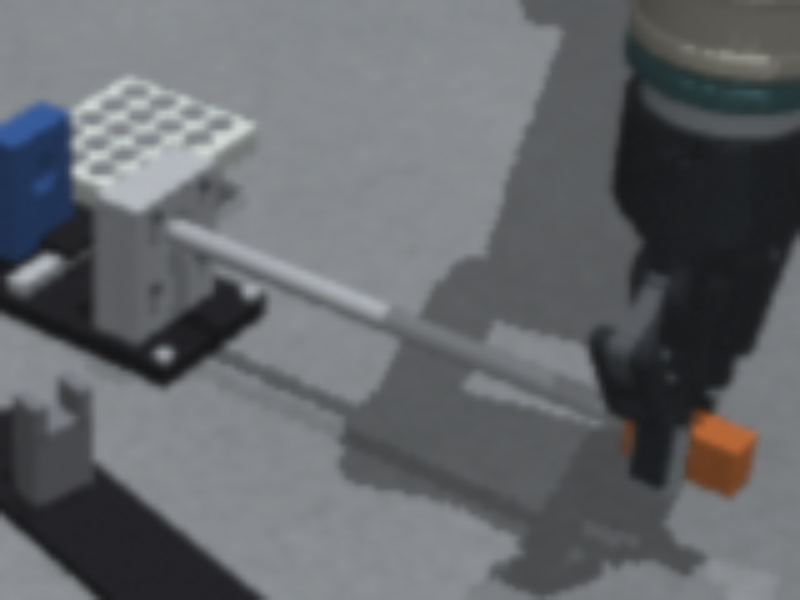

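Emit:
move_arm([
  {"tx":0,"ty":0.004,"tz":0,"rx":0,"ry":0,"rz":0,"fingers":1},
  {"tx":0,"ty":0.008,"tz":0,"rx":0,"ry":0,"rz":0,"fingers":1},
  {"tx":0,"ty":0.013,"tz":0,"rx":0,"ry":0,"rz":0,"fingers":1},
  {"tx":0,"ty":0.018,"tz":0,"rx":0,"ry":0,"rz":0,"fingers":1},
  {"tx":0,"ty":0.023,"tz":0,"rx":0,"ry":0,"rz":0,"fingers":1},
  {"tx":0,"ty":0.028,"tz":0,"rx":0,"ry":0,"rz":0,"fingers":1},
  {"tx":0,"ty":0.033,"tz":0,"rx":0,"ry":0,"rz":0,"fingers":1},
  {"tx":0,"ty":0.038,"tz":0,"rx":0,"ry":0,"rz":0,"fingers":1},
  {"tx":0,"ty":0.04,"tz":0,"rx":0,"ry":0,"rz":0,"fingers":1},
  {"tx":0,"ty":0.04,"tz":0,"rx":0,"ry":0,"rz":0,"fingers":1},
])

```text
time_s: 10.62
tool_pos: [0.4679, 0.174, 0.0413]
tcp_rot: [3.134, 0.212, 0.0]
wrist_force: [-1.0, -0.6, -1.8]
width: 0.0168
```

```bash
python3 - <<'E'
from h import *
apply([0,.04,0],[0,0,0]); stt()
im,d,m=snap('top'); z=dict(d=d,**m); stt()
cv2.imwrite('pics/t8c.png',cv2.cvtColor(cv2.resize(im[235:325,300:490],None,fx=4,fy=4,interpolation=cv2.INTER_CUBIC),cv2.COLOR_RGB2BGR))
o=shaftline(z,-np.arange(.012,.12,.008)); print(np.round(o[:,1],4).mean(),np.round(o[:,3],4).mean())
E
```

```text
cmd [0.4675 0.1746 0.041 ]
t 10.62 F tool x/along/z [-1.09  0.5   1.81] M [ 0.04  -0.059  0.032] err mm [ 0.3   0.62 -0.32] w 0.0168 rot err deg [0.   0.   0.01]
t 10.68 F tool x/along/z [-0.82  0.68  1.98] M [ 0.016 -0.032  0.085] err mm [ 0.28  0.52 -0.31] w 0.0169 rot err deg [0.   0.   0.01]
0.00026428571428571424 0.06685714285714284
```

View pics/t8c.png

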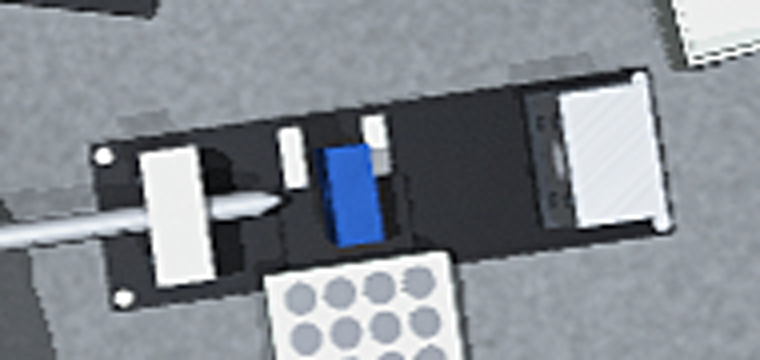

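Emit:
move_arm([
  {"tx":0,"ty":0.005,"tz":0,"rx":0,"ry":0,"rz":0,"fingers":1},
  {"tx":0,"ty":0.01,"tz":0,"rx":0,"ry":0,"rz":0,"fingers":1},
  {"tx":0,"ty":0.015,"tz":0,"rx":0,"ry":0,"rz":0,"fingers":1},
  {"tx":0,"ty":0.019,"tz":0,"rx":0,"ry":0,"rz":0,"fingers":1},
  {"tx":0,"ty":0.022,"tz":0,"rx":0,"ry":0,"rz":0,"fingers":1},
  {"tx":0,"ty":0.025,"tz":0,"rx":0,"ry":0,"rz":0,"fingers":1},
  {"tx":0,"ty":0.028,"tz":0,"rx":0,"ry":0,"rz":0,"fingers":1},
  {"tx":0,"ty":0.031,"tz":0,"rx":0,"ry":0,"rz":0,"fingers":1},
  {"tx":0,"ty":0.034,"tz":0,"rx":0,"ry":0,"rz":0,"fingers":1},
])

```text
time_s: 11.8
tool_pos: [0.4723, 0.1404, 0.0412]
tcp_rot: [-3.134, -0.212, 0.001]
wrist_force: [-1.2, 0.9, -1.4]
width: 0.0171
```

```bash
python3 - <<'E'
from h import *
apply([0,.034,0],[0,0,0]); stt()
E
```

```text
cmd [0.4721 0.1409 0.041 ]
t 11.8 F tool x/along/z [-1.06 -1.01  1.4 ] M [ 0.08  -0.159  0.38 ] err mm [ 0.11  0.57 -0.24] w 0.0171 rot err deg [ 0.01 -0.02  0.02]
```

Emit:
move_arm([
  {"tx":0,"ty":0.003,"tz":0,"rx":0,"ry":0,"rz":0,"fingers":1},
  {"tx":0,"ty":0.006,"tz":0,"rx":0,"ry":0,"rz":0,"fingers":1},
  {"tx":0,"ty":0.009,"tz":0,"rx":0,"ry":0,"rz":0,"fingers":1},
  {"tx":0,"ty":0.012,"tz":0,"rx":0,"ry":0,"rz":0,"fingers":1},
  {"tx":0,"ty":0.014,"tz":0,"rx":0,"ry":0,"rz":0,"fingers":1},
])

```text
time_s: 12.42
tool_pos: [0.4743, 0.1264, 0.0413]
tcp_rot: [-3.134, -0.212, 0.0]
wrist_force: [-2.6, 0.7, -1.5]
width: 0.0171
```

```bash
python3 - <<'E'
from h import *
apply([0,.014,0],[0,0,0]); stt()
im,d,m=snap('top'); z=dict(d=d,**m); stt()
cv2.imwrite('pics/t9c.png',cv2.cvtColor(cv2.resize(im[235:325,300:490],None,fx=4,fy=4,interpolation=cv2.INTER_CUBIC),cv2.COLOR_RGB2BGR))
E
```

```text
cmd [0.474 0.127 0.041]
t 12.43 F tool x/along/z [-2.48 -1.    1.54] M [ 0.133 -0.31   0.434] err mm [ 0.23  0.69 -0.26] w 0.0171 rot err deg [ 0.   -0.01  0.01]
t 12.47 F tool x/along/z [-1.27 -0.24  1.09] M [ 0.047 -0.273  0.464] err mm [ 0.25  0.83 -0.26] w 0.0172 rot err deg [-0.   -0.01  0.01]
```

View pics/t9c.png

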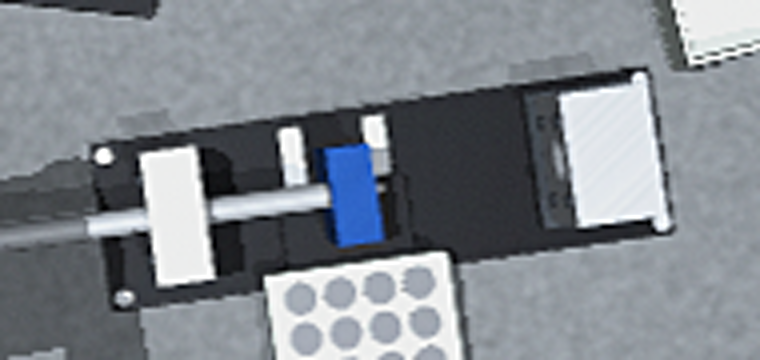

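Emit:
move_arm([
  {"tx":0,"ty":0.005,"tz":0,"rx":0,"ry":0,"rz":0,"fingers":1},
  {"tx":0,"ty":0.01,"tz":0,"rx":0,"ry":0,"rz":0,"fingers":1},
  {"tx":0,"ty":0.015,"tz":0,"rx":0,"ry":0,"rz":0,"fingers":1},
  {"tx":0,"ty":0.02,"tz":0,"rx":0,"ry":0,"rz":0,"fingers":1},
  {"tx":0,"ty":0.025,"tz":0,"rx":0,"ry":0,"rz":0,"fingers":1},
  {"tx":0,"ty":0.03,"tz":0,"rx":0,"ry":0,"rz":0,"fingers":1},
  {"tx":0,"ty":0.035,"tz":0,"rx":0,"ry":0,"rz":0,"fingers":1},
  {"tx":0,"ty":0.04,"tz":0,"rx":0,"ry":0,"rz":0,"fingers":1},
  {"tx":0,"ty":0.042,"tz":0,"rx":0,"ry":0,"rz":0,"fingers":1},
  {"tx":0,"ty":0.042,"tz":0,"rx":0,"ry":0,"rz":0,"fingers":1},
])

```text
time_s: 13.72
tool_pos: [0.48, 0.0846, 0.0413]
tcp_rot: [3.134, 0.212, 0.0]
wrist_force: [-2.4, -1.4, -1.6]
width: 0.0171
```

```bash
python3 - <<'E'
from h import *
apply([0,.042,0],[0,0,0]); stt()
im,d,m=snap('top'); z=dict(d=d,**m); stt()
cv2.imwrite('pics/t10c.png',cv2.cvtColor(cv2.resize(im[235:325,300:490],None,fx=4,fy=4,interpolation=cv2.INTER_CUBIC),cv2.COLOR_RGB2BGR))
im,d,m=snap('scene','s10.png')
cv2.imwrite('pics/s10c.png',cv2.cvtColor(cv2.resize(im[180:260,265:385],None,fx=6,fy=6,interpolation=cv2.INTER_CUBIC),cv2.COLOR_RGB2BGR))
E
```

```text
cmd [0.4796 0.0854 0.041 ]
t 13.72 F tool x/along/z [-2.53  1.07  1.65] M [-0.18  -0.41   0.505] err mm [ 0.27  0.9  -0.29] w 0.0171 rot err deg [-0.03 -0.    0.02]
t 13.78 F tool x/along/z [-2.02  0.8   2.39] M [-0.163 -0.38   0.497] err mm [ 0.25  0.85 -0.24] w 0.0172 rot err deg [-0.04 -0.01  0.01]
```

View pics/t10c.png

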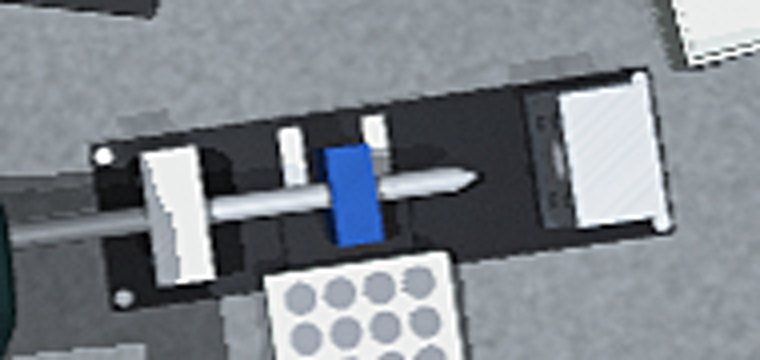

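View pics/s10c.png

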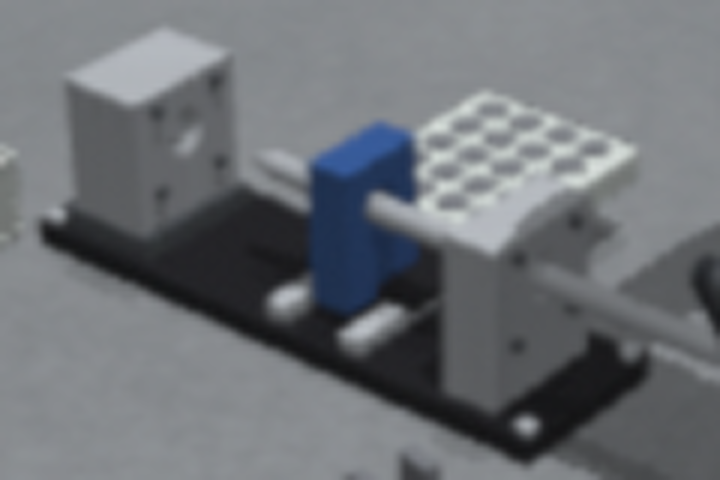

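Emit:
move_arm([
  {"tx":0,"ty":0.005,"tz":0,"rx":0,"ry":0,"rz":0,"fingers":1},
  {"tx":0,"ty":0.01,"tz":0,"rx":0,"ry":0,"rz":0,"fingers":1},
  {"tx":0,"ty":0.015,"tz":0,"rx":0,"ry":0,"rz":0,"fingers":1},
  {"tx":0,"ty":0.02,"tz":0,"rx":0,"ry":0,"rz":0,"fingers":1},
  {"tx":0,"ty":0.025,"tz":0,"rx":0,"ry":0,"rz":0,"fingers":1},
  {"tx":0,"ty":0.029,"tz":0,"rx":0,"ry":0,"rz":0,"fingers":1},
  {"tx":0,"ty":0.032,"tz":0,"rx":0,"ry":0,"rz":0,"fingers":1},
  {"tx":0,"ty":0.035,"tz":0,"rx":0,"ry":0,"rz":0,"fingers":1},
  {"tx":0,"ty":0.038,"tz":0,"rx":0,"ry":0,"rz":0,"fingers":1},
  {"tx":0,"ty":0.04,"tz":0,"rx":0,"ry":0,"rz":0,"fingers":1},
])

```text
time_s: 15.08
tool_pos: [0.4854, 0.0452, 0.0413]
tcp_rot: [-3.134, -0.212, -0.0]
wrist_force: [-2.8, 0.6, -0.2]
width: 0.0172
```

```bash
python3 - <<'E'
from h import *
apply([0,.04,0],[0,0,0]); stt()
s=read_state(); R=getcmd()[1]; t=s['tool_pos']+R@[0,.272,-.019]; print('tip rail x',(t-MM)@U-.0925)
E
```

```text
cmd [0.485  0.0458 0.041 ]
t 15.07 F tool x/along/z [-2.72 -0.99  0.25] M [ 0.203 -0.342  0.47 ] err mm [ 0.27  0.65 -0.27] w 0.0172 rot err deg [ 0. -0. -0.]
tip rail x 0.09612494086187118
```

Emit:
move_arm([
  {"tx":-0.0003,"ty":0.002,"tz":0,"rx":0,"ry":0,"rz":0,"fingers":1},
  {"tx":-0.0003,"ty":0.004,"tz":0,"rx":0,"ry":0,"rz":0,"fingers":1},
  {"tx":-0.0003,"ty":0.006,"tz":0,"rx":0,"ry":0,"rz":0,"fingers":1},
  {"tx":-0.0003,"ty":0.008,"tz":0,"rx":0,"ry":0,"rz":0,"fingers":1},
  {"tx":-0.0003,"ty":0.01,"tz":0,"rx":0,"ry":0,"rz":0,"fingers":1},
  {"tx":-0.0003,"ty":0.012,"tz":0,"rx":0,"ry":0,"rz":0,"fingers":1},
  {"tx":-0.0003,"ty":0.012,"tz":0,"rx":0,"ry":0,"rz":0,"fingers":1},
])

```text
time_s: 15.95
tool_pos: [0.4868, 0.0332, 0.0413]
tcp_rot: [3.134, 0.212, 0.0]
wrist_force: [-1.1, -0.0, -0.9]
width: 0.0169
```

```bash
cat >> h.py <<'E'
def tip():
    s=read_state(); R=getcmd()[1]; t=s['tool_pos']+R@[0,.272,-.019]; print('tip rail x',round(float((t-MM)@U-.0925),4))
E
python3 - <<'E'
from h import *
apply([-.0003,.012,0],[0,0,0]); stt(); tip()
E
```

```text
cmd [0.4863 0.0339 0.041 ]
t 15.95 F tool x/along/z [-1.08 -0.11  0.87] M [ 0.027 -0.263  0.213] err mm [ 0.34  0.74 -0.32] w 0.0169 rot err deg [-0.02  0.01  0.  ]
tip rail x 0.1082
```

Emit:
move_arm([
  {"tx":0,"ty":0.0015,"tz":0,"rx":0,"ry":0,"rz":0,"fingers":1},
  {"tx":0,"ty":0.003,"tz":0,"rx":0,"ry":0,"rz":0,"fingers":1},
  {"tx":0,"ty":0.0045,"tz":0,"rx":0,"ry":0,"rz":0,"fingers":1},
  {"tx":0,"ty":0.006,"tz":0,"rx":0,"ry":0,"rz":0,"fingers":1},
  {"tx":0,"ty":0.006,"tz":0,"rx":0,"ry":0,"rz":0,"fingers":1},
])

```text
time_s: 16.58
tool_pos: [0.4875, 0.0273, 0.0413]
tcp_rot: [3.134, 0.212, 0.0]
wrist_force: [-1.2, 0.7, -0.8]
width: 0.0168
```

```bash
python3 - <<'E'
from h import *
apply([0,.006,0],[0,0,0]); stt(); tip()
im,d,m=snap('top','t11.png')
cv2.imwrite('pics/t11c.png',cv2.cvtColor(cv2.resize(im[235:325,300:490],None,fx=4,fy=4,interpolation=cv2.INTER_CUBIC),cv2.COLOR_RGB2BGR))
E
```

```text
cmd [0.4871 0.0279 0.041 ]
t 16.57 F tool x/along/z [-1.09 -0.87  0.76] M [ 0.095 -0.289  0.174] err mm [ 0.29  0.7  -0.28] w 0.0168 rot err deg [-0.01  0.    0.01]
tip rail x 0.1142
```

View pics/t11c.png

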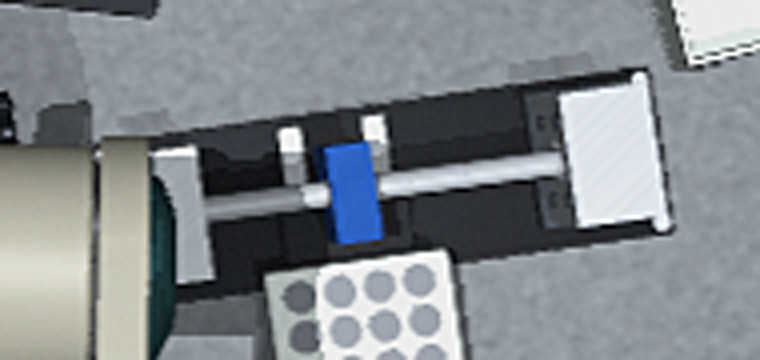

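Emit:
move_arm([
  {"tx":0,"ty":0.001,"tz":0,"rx":0,"ry":0,"rz":0,"fingers":1},
  {"tx":0,"ty":0.002,"tz":0,"rx":0,"ry":0,"rz":0,"fingers":1},
  {"tx":0,"ty":0.003,"tz":0,"rx":0,"ry":0,"rz":0,"fingers":1},
  {"tx":0,"ty":0.003,"tz":0,"rx":0,"ry":0,"rz":0,"fingers":1},
])

```text
time_s: 17.12
tool_pos: [0.4877, 0.0254, 0.0413]
tcp_rot: [-3.133, -0.212, 0.0]
wrist_force: [-3.0, 6.0, -0.0]
width: 0.017
```

```bash
python3 - <<'E'
from h import *
apply([0,.003,0],[0,0,0]); stt(); tip()
E
```

```text
cmd [0.4875 0.0249 0.041 ]
t 17.12 F tool x/along/z [-2.12 -6.36  0.03] M [ 0.874 -0.291  0.258] err mm [ 0.24 -0.41 -0.25] w 0.017 rot err deg [ 0.11 -0.01 -0.02]
tip rail x 0.1161
```

Emit:
move_arm([
  {"tx":0,"ty":0.001,"tz":0,"rx":0,"ry":0,"rz":0,"fingers":1},
  {"tx":0,"ty":0.002,"tz":0,"rx":0,"ry":0,"rz":0,"fingers":1},
  {"tx":0,"ty":0.003,"tz":0,"rx":0,"ry":0,"rz":0,"fingers":1},
  {"tx":0,"ty":0.004,"tz":0,"rx":0,"ry":0,"rz":0,"fingers":1},
  {"tx":0,"ty":0.005,"tz":0,"rx":0,"ry":0,"rz":0,"fingers":1},
  {"tx":0,"ty":0.005,"tz":0,"rx":0,"ry":0,"rz":0,"fingers":1},
])

```text
time_s: 17.88
tool_pos: [0.4883, 0.021, 0.0412]
tcp_rot: [-3.132, -0.213, 0.001]
wrist_force: [-3.0, 9.1, -0.9]
width: 0.0172
```

```bash
python3 - <<'E'
from h import *
apply([0,.005,0],[0,0,0]); stt(); tip()
E
```

```text
cmd [0.4882 0.02   0.041 ]
t 17.88 F tool x/along/z [-1.7  -9.41  0.85] M [ 1.206 -0.325  0.226] err mm [ 0.21 -0.94 -0.22] w 0.0172 rot err deg [ 0.16 -0.01 -0.04]
tip rail x 0.1205
```

Emit:
move_arm([
  {"tx":0,"ty":0.001,"tz":0,"rx":0,"ry":0,"rz":0,"fingers":1},
  {"tx":0,"ty":0.002,"tz":0,"rx":0,"ry":0,"rz":0,"fingers":1},
  {"tx":0,"ty":0.003,"tz":0,"rx":0,"ry":0,"rz":0,"fingers":1},
  {"tx":0,"ty":0.004,"tz":0,"rx":0,"ry":0,"rz":0,"fingers":1},
  {"tx":0,"ty":0.004,"tz":0,"rx":0,"ry":0,"rz":0,"fingers":1},
  {"tx":0,"ty":0.004,"tz":0,"rx":0,"ry":0,"rz":0,"fingers":1},
])

```text
time_s: 18.62
tool_pos: [0.4888, 0.0172, 0.0412]
tcp_rot: [-3.131, -0.213, 0.001]
wrist_force: [-3.6, 9.7, -0.5]
width: 0.0174
```

```bash
python3 - <<'E'
from h import *
apply([0,.004,0],[0,0,0]); stt(); tip()
im,d,m=snap('top','t12.png')
cv2.imwrite('pics/t12c.png',cv2.cvtColor(cv2.resize(im[235:325,390:540],None,fx=5,fy=5,interpolation=cv2.INTER_CUBIC),cv2.COLOR_RGB2BGR))
E
```

```text
cmd [0.4887 0.016  0.041 ]
t 18.62 F tool x/along/z [ -2.23 -10.05   0.54] M [ 1.291 -0.304  0.251] err mm [ 0.19 -1.17 -0.2 ] w 0.0174 rot err deg [ 0.18 -0.02 -0.04]
tip rail x 0.1243
```

View pics/t12c.png

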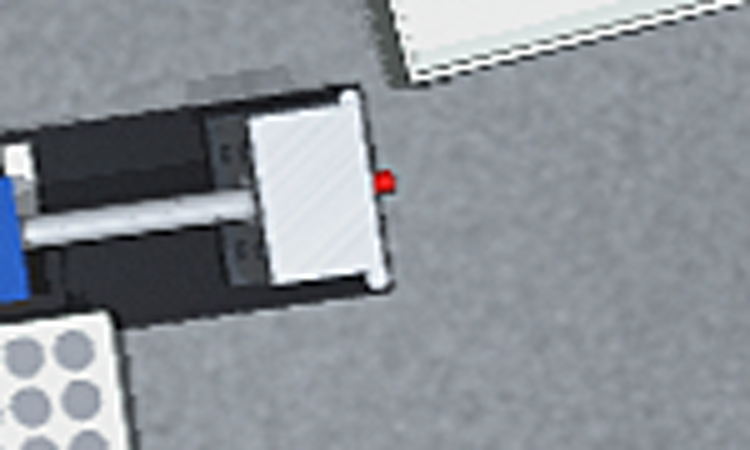

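Red pin now shows at crop (385,182). Seat travel so far is about 8 mm at 10 N. I'll go on in 0.5 mm rows until the force climbs.

Emit:
move_arm([
  {"tx":0,"ty":0.0005,"tz":0,"rx":0,"ry":0,"rz":0,"fingers":1},
  {"tx":0,"ty":0.001,"tz":0,"rx":0,"ry":0,"rz":0,"fingers":1},
  {"tx":0,"ty":0.0015,"tz":0,"rx":0,"ry":0,"rz":0,"fingers":1},
  {"tx":0,"ty":0.0015,"tz":0,"rx":0,"ry":0,"rz":0,"fingers":1},
  {"tx":0,"ty":0.0015,"tz":0,"rx":0,"ry":0,"rz":0,"fingers":1},
])

```text
time_s: 19.3
tool_pos: [0.489, 0.0158, 0.0412]
tcp_rot: [-3.131, -0.213, 0.001]
wrist_force: [-4.6, 10.4, -0.5]
width: 0.0169
```

```bash
python3 - <<'E'
from h import *
apply([0,.0015,0],[0,0,0]); stt(); tip()
E
```

```text
cmd [0.489  0.0145 0.041 ]
t 19.3 F tool x/along/z [ -3.11 -10.88   0.54] M [ 1.41  -0.299  0.2  ] err mm [ 0.19 -1.28 -0.2 ] w 0.0169 rot err deg [ 0.19 -0.02 -0.05]
tip rail x 0.1257
```

Emit:
move_arm([
  {"tx":0,"ty":0.0004,"tz":0,"rx":0,"ry":0,"rz":0,"fingers":1},
  {"tx":0,"ty":0.0008,"tz":0,"rx":0,"ry":0,"rz":0,"fingers":1},
  {"tx":0,"ty":0.0008,"tz":0,"rx":0,"ry":0,"rz":0,"fingers":1},
  {"tx":0,"ty":0.0008,"tz":0,"rx":0,"ry":0,"rz":0,"fingers":1},
])

```text
time_s: 19.8
tool_pos: [0.489, 0.0154, 0.0412]
tcp_rot: [-3.13, -0.213, 0.001]
wrist_force: [-4.3, 12.0, -1.4]
width: 0.0169
```

```bash
python3 - <<'E'
from h import *
apply([0,.0008,0],[0,0,0]); stt(); tip()
E
```

```text
cmd [0.4891 0.0137 0.041 ]
t 19.8 F tool x/along/z [ -2.69 -12.51   1.38] M [ 1.622 -0.307  0.259] err mm [ 0.2  -1.59 -0.21] w 0.0169 rot err deg [ 0.23 -0.02 -0.05]
tip rail x 0.1262
```

Emit:
move_arm([
  {"tx":0,"ty":0.0004,"tz":0,"rx":0,"ry":0,"rz":0,"fingers":1},
  {"tx":0,"ty":0.0008,"tz":0,"rx":0,"ry":0,"rz":0,"fingers":1},
  {"tx":0,"ty":0.0008,"tz":0,"rx":0,"ry":0,"rz":0,"fingers":1},
  {"tx":0,"ty":0.0008,"tz":0,"rx":0,"ry":0,"rz":0,"fingers":1},
])

```text
time_s: 20.3
tool_pos: [0.489, 0.0152, 0.0412]
tcp_rot: [-3.129, -0.214, 0.001]
wrist_force: [-4.6, 15.2, 0.3]
width: 0.017
```

```bash
python3 - <<'E'
from h import *
apply([0,.0008,0],[0,0,0]); stt(); tip()
im,d,m=snap('top','t13.png')
cv2.imwrite('pics/t13c.png',cv2.cvtColor(cv2.resize(im[235:325,390:540],None,fx=5,fy=5,interpolation=cv2.INTER_CUBIC),cv2.COLOR_RGB2BGR))
im,d,m=snap('wrist','w13.png')
E
```

```text
cmd [0.4892 0.013  0.041 ]
t 20.3 F tool x/along/z [ -2.49 -15.67  -0.3 ] M [ 2.051 -0.319  0.287] err mm [ 0.17 -2.23 -0.17] w 0.017 rot err deg [ 0.29 -0.03 -0.07]
tip rail x 0.1263
```

View pics/t13c.png

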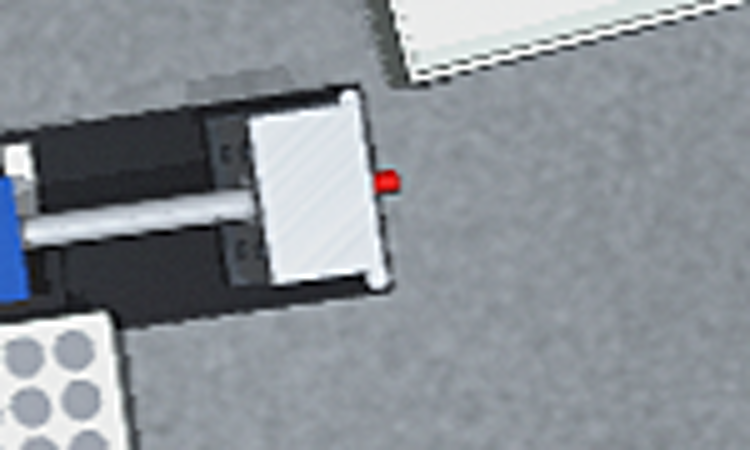

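View pics/w13.png

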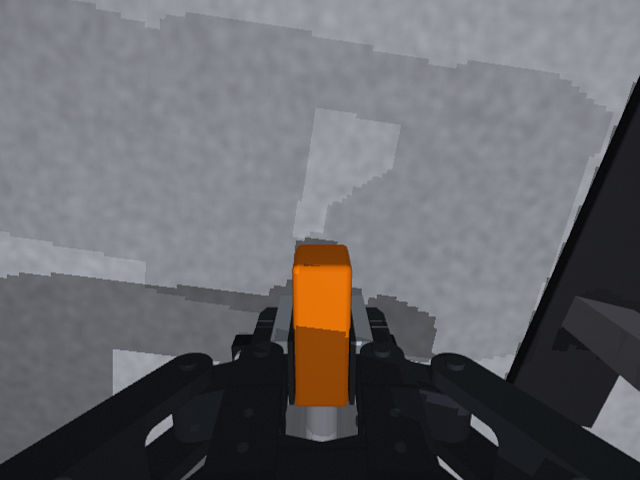

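The command advanced 0.8 mm, the shaft moved 0.1 mm, and the force rose to 15.7 N, so the seat is on its hard stop. The pin is longer, now reaching crop x=400. I'll relax the push, then open.

Emit:
move_arm([
  {"tx":0,"ty":-0.0007,"tz":0,"rx":0,"ry":0,"rz":0,"fingers":1},
  {"tx":0,"ty":-0.0014,"tz":0,"rx":0,"ry":0,"rz":0,"fingers":1},
  {"tx":0,"ty":-0.002,"tz":0,"rx":0,"ry":0,"rz":0,"fingers":1},
  {"tx":0,"ty":-0.002,"tz":0,"rx":0,"ry":0,"rz":0,"fingers":1},
  {"tx":0,"ty":-0.002,"tz":0,"rx":0,"ry":0,"rz":0,"fingers":1},
])

```text
time_s: 21.02
tool_pos: [0.4891, 0.0155, 0.0412]
tcp_rot: [-3.132, -0.213, 0.0]
wrist_force: [-3.0, 6.5, -0.3]
width: 0.0167
```

```bash
python3 - <<'E'
from h import *
apply([0,-.002,0],[0,0,0]); stt(); tip()
E
```

```text
cmd [0.4889 0.0149 0.041 ]
t 21.02 F tool x/along/z [-2.08 -6.82  0.31] M [ 0.892 -0.264  0.229] err mm [ 0.24 -0.53 -0.24] w 0.0167 rot err deg [ 0.11 -0.01 -0.03]
tip rail x 0.126
```

Emit:
move_arm([
  {"tx":0,"ty":-0.0008,"tz":0,"rx":0,"ry":0,"rz":0,"fingers":1},
  {"tx":0,"ty":-0.0008,"tz":0,"rx":0,"ry":0,"rz":0,"fingers":1},
  {"tx":0,"ty":-0.0008,"tz":0,"rx":0,"ry":0,"rz":0,"fingers":0.6},
  {"tx":0,"ty":-0.0008,"tz":0,"rx":0,"ry":0,"rz":0,"fingers":0.3},
  {"tx":0,"ty":-0.0008,"tz":0,"rx":0,"ry":0,"rz":0,"fingers":0},
  {"tx":0,"ty":-0.0008,"tz":0,"rx":0,"ry":0,"rz":0,"fingers":0},
  {"tx":0,"ty":-0.0008,"tz":0,"rx":0,"ry":0,"rz":0,"fingers":0},
  {"tx":0,"ty":-0.0008,"tz":0,"rx":0,"ry":0,"rz":0,"fingers":0},
  {"tx":0,"ty":-0.0008,"tz":0,"rx":0,"ry":0,"rz":0,"fingers":0},
])

```text
time_s: 22.15
tool_pos: [0.4891, 0.0153, 0.0413]
tcp_rot: [-3.134, -0.212, -0.0]
wrist_force: [-0.7, -0.5, -0.1]
width: 0.0851
```

```bash
python3 - <<'E'
from h import *
apply([0,-.0008,0],[0,0,0]); stt(); snap('wrist','w14.png')
E
```

```text
cmd [0.4888 0.0157 0.041 ]
t 22.15 F tool x/along/z [-0.8   0.35  0.12] M [-0.031 -0.03  -0.009] err mm [ 0.28  0.48 -0.3 ] w 0.0851 rot err deg [ 0.  0. -0.]
```

View pics/w14.png

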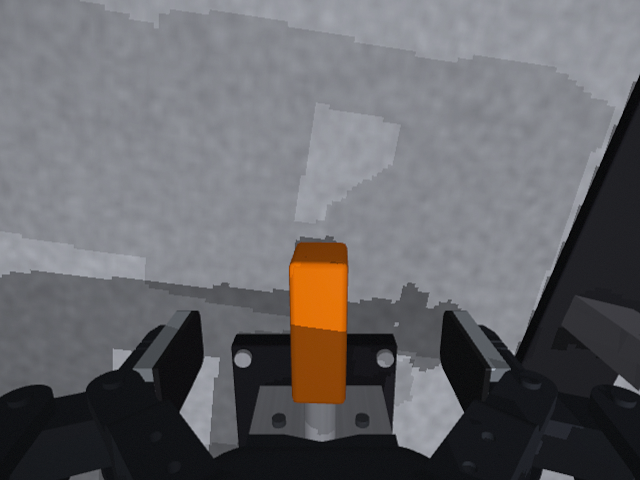

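Released, with the fingers well clear on both sides of the handle (290–347). I'll raise straight up.

Emit:
move_arm([
  {"tx":0,"ty":0,"tz":-0.01,"rx":0,"ry":0,"rz":0,"fingers":0},
  {"tx":0,"ty":0,"tz":-0.03,"rx":0,"ry":0,"rz":0,"fingers":0},
  {"tx":0,"ty":0,"tz":-0.06,"rx":0,"ry":0,"rz":0,"fingers":0},
  {"tx":0,"ty":-0.01,"tz":-0.1,"rx":0,"ry":0,"rz":0,"fingers":0},
  {"tx":-0.02,"ty":-0.04,"tz":-0.14,"rx":0,"ry":0,"rz":0,"fingers":0},
  {"tx":-0.04,"ty":-0.08,"tz":-0.18,"rx":0,"ry":0,"rz":0,"fingers":0},
  {"tx":-0.06,"ty":-0.13,"tz":-0.2,"rx":0,"ry":0,"rz":0,"fingers":0},
  {"tx":-0.06,"ty":-0.15,"tz":-0.2,"rx":0,"ry":0,"rz":0,"fingers":0},
  {"tx":-0.06,"ty":-0.15,"tz":-0.2,"rx":0,"ry":0,"rz":0,"fingers":0},
  {"tx":-0.06,"ty":-0.15,"tz":-0.2,"rx":0,"ry":0,"rz":0,"fingers":0},
])

```text
time_s: 23.45
tool_pos: [0.4095, 0.1552, 0.2413]
tcp_rot: [3.134, 0.211, -0.0]
wrist_force: [0.4, 0.5, 0.8]
width: 0.0851
```

```bash
python3 - <<'E'
from h import *
apply([-.06,-.15,-.2],[0,0,0]); stt()
im,d,m=snap('top','t15.png'); z=dict(d=d,**m)
hsv=cv2.cvtColor(im,cv2.COLOR_RGB2HSV).astype(int)
red=((hsv[...,0]<5)|(hsv[...,0]>172))&(hsv[...,1]>180)&(hsv[...,2]>120); red[:, :440]=0; red[:230]=0; red[310:]=0
ys,xs=np.nonzero(red); Q=toplane(z,np.c_[xs,ys],.06); s=(Q-MM)@U-.0925; print('red rail x',s.min(),s.max(),len(xs),'lat',((Q-MM)@NN).mean())
org=(hsv[...,0]>5)&(hsv[...,0]<20)&(hsv[...,1]>180)&(hsv[...,2]>80); org[:240]=0; org[330:]=0; org[:,200:][:,160:]=0
ys,xs=np.nonzero(org); Q=toplane(z,np.c_[xs,ys],.072); s=(Q-MM)@U-.0925; print('handle rail x',s.min(),s.max(),len(xs),'lat',((Q-MM)@NN).mean())
# bystanders compare
t0=np.load('top0.npz')['im']
df=np.abs(t0.astype(int)-im).max(2)>60; df[:, :0]=0; cv2.imwrite('pics/df.png',df.astype(np.uint8)*255)
im,d,m=snap('scene','s15.png')
E
```

```text
cmd [0.4091 0.1563 0.241 ]
t 23.45 F tool x/along/z [ 0.43 -0.4  -0.77] M [0.017 0.056 0.003] err mm [ 0.25  1.12 -0.26] w 0.0851 rot err deg [-0.02 -0.02  0.02]
red rail x 0.14161933245844904 0.14910436828701135 16 lat 0.00022781217380149385
handle rail x -0.17886030842945944 -0.12979753783163317 117 lat -0.0021039372927599783
```

View pics/t15.png

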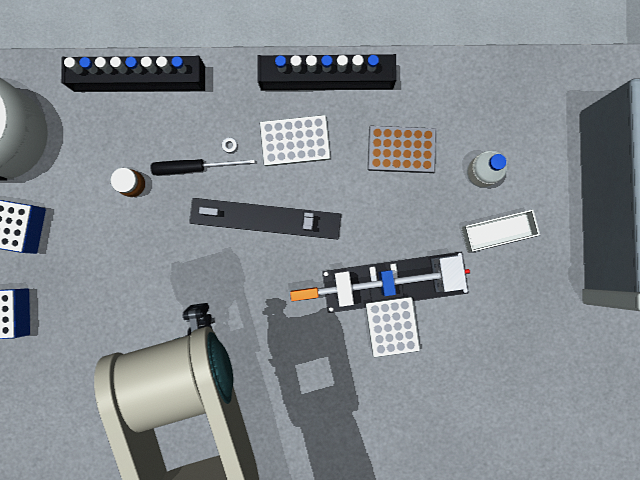

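View pics/s15.png

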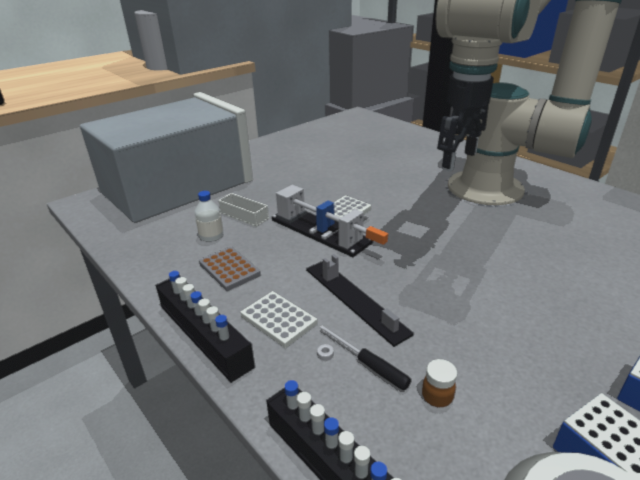

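```bash
python3 - <<'E'
from h import *
stt(); print(env.hand_in())
E
```

```text
t 23.55 F tool x/along/z [ 0.19  0.07 -0.22] M [ 0.046 -0.01   0.028] err mm [ 0.36  1.35 -0.1 ] w 0.0851 rot err deg [-0.01 -0.03  0.07]
the job is handed in; nothing more can be done
None
```

I threaded the shaft through the front block, the blue shuttle bearing and the end block, pressed it home, let go of it and handed the job in at about 23.6 s. The hand-in gave no verdict, so these are my own checks:

- **Line:** The bore line came from the wrist camera and agreed with the top-view block centres to about 0.2 mm sideways. In the bores I read at most about 3 N sideways at the wrist.
- **Pressing home:** The tip met the seat at rail x of about 0.116 m. The force rose from 6 to about 12 N over roughly 10 mm, then hit the hard stop. There a 0.8 mm command moved the shaft only 0.1 mm, and the push peaked at about 15.7 N at the wrist (limit 28 N). I eased the push off before opening the gripper.
- **After release:** The top view puts the handle centre at rail x of about −0.154 m, so the tip is at about 0.126 m, and the red pin is still out. The arm was clear, with near-zero wrist force. By eye in the top and scene pictures, the bystanders had not moved.
- **Disagreements:**
  - The first tip triangulation, while the shaft was lifted, read 4 mm low against the depth data; I trusted the depth.
  - The final top view put the handle about 2 mm to one side. I put that down to side pixels in the colour mask and did not check further; it is inside the 7 mm limit.
  - I could not read the seat joint itself. Its travel is inferred from tip position, force and the pin.

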